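# Set up the draining rack and lean the sampling tubes heavy end down

### The arm

A 7-joint arm with a two-finger parallel gripper is mounted at the origin on the work surface. World frame = base frame: x ahead of the robot, y to its left, z up, the work surface at z = 0. Lengths are in mm, angles in rad, forces in N, time in s.
With the tool pointing down it reaches from about 350 to 900 mm from the base axis. Payload 8.1 kg.
Tool frame: the origin (TCP) lies at the very end of the fingers, on their centre line; the grasp point (between the pads) lies 19 mm behind it; z points along the fingers, y is the direction in which the jaws open and shut (so a half turn about z gives the same grasp; the last joint's range is limited). The gripper opens to 92 mm and grips with 3 to 60 N. Pads are 19 mm wide; open, the fingers measure 130 mm over their backs; the gripper's body (75 mm by 190 mm) begins 47 mm behind the grasp point.
Start: joints at [-1.415, 0.434, 0.025, 1.573, -0.012, 1.134, -0.075], TCP at [159.978, 604.193, 203.442] pointing down, gripper open.
Joint ranges: [-2.62, 2.62], [-0.44, 2.09], [-1.27, 1.32], [0.08, 2.57], [-1.32, 4.46], [0.12, 2], [-2.74, 2.74]. Speed limits (rad/s): [2.22, 2.22, 3.01, 3.01, 3.14, 3.14, 3.14].

### API

Orientations are given as a unit quaternion [w, x, y, z].
In Python, from plant import manip gives the robot as it stands.
- The arm moves only by the shell command python3 -m inch 'ROWS' [FORCE]. ROWS is JSON, a list of rows, each a list of 7 numbers: the opening, from 0 (shut) to 1 (fully open), then the shift along the tool's x, y, z in m, then the turn, a rotation vector about the tool's x, y, z in rad. A call has 1 to 12 rows; each row is the pose to reach, as a shift and turn from the pose commanded when the call began, along the tool's axes at that moment; what a row does not reach only later rows make up. A row lasts 1/8 s, in which the tool goes at most 62.5 mm and 10.7 degrees, less where a joint would pass 70% of its speed; a pose out of reach is approached as far as the arm can. A call with a gripper value outside its range is refused whole. The fingers move at their own pace and stop on an object; FORCE is the grip in N (left out, the last holds). Time passes only in rows, so rows that repeat a pose let the fingers close. It gives the time, the measured TCP pose, the force and the opening at its end, in the units of the state.
- manip.observe(): the state, without advancing time (a new reading comes with each control period).
- manip.capture(name): name is "scene" or "side" or "wrist"; returns (picture, depth): 384x512x3 uint8, blue, green, red; 384x512 float32, mm along the optical axis (not along the pixel's ray), 0 where there is no reading.
- manip.camera_info(name): a dict with "K" (3x3 intrinsics, pixels), "extrinsics" (4x4, takes a point from world to camera coordinates). Camera axes: x right, y down, z forward; pixel columns grow to the right and rows downward; lengths in mm; the calibration is good to about 2 mm. A picture is of the moment at which its call begins: read the wrist's pose just before it. camera_info takes no time and is no camera call; for the wrist camera it gives the pose at the moment of the call.
- manip.hand_in(): hands the job in, once; it reports no verdict.
The state is a dict: "t": time; "joints": joint angles; "qvel": joint speeds; "effort": joint torques, N m; "tool_pos": TCP position; "tcp_rot": TCP orientation; "contact_force": force on the tool from outside, world axes, zero at the start; "moment": the same for the moment, N m; "finger_gap": finger opening in mm.
Only numpy, scipy, OpenCV 4.12 (cv2) and the standard library are available. Lean on these libraries where they do the work, as an engineer would, in place of code of your own. Each camera call takes 0.05 s, during which the arm holds its last target. There are 200 camera calls.

### The job

Draw the latch of the draining rack, slide the drip tray sideways off the stack of boards (keep it down on the stack until it is well off its place, and leave the boards where they are), then slide it plain edge first under the rail, fully home against the back stop, and only then shut the latch behind it. Then lift each sampling tube to feel which end is heavy and lean it in the rack between the posts, heavy end down in the tray against the lip, the other end up over the rail, at rest. Leave the glassware alone.

Things in the scene. Friction and masses are not known exactly. Their poses are not given: they have to be found in the camera images.
- rack: Fixed steel rack. Round rail along y, 12 mm thick, 276 mm long, axis 53 mm above the bench, on a 12 mm square post at each end (y = -132, +132 mm). Origin: on the bench under the middle of the rail. Front is -x (towards the robot). Under the rail a back stop 10 mm high, front face at x = -8.5 mm. Two cheeks 12 mm high, x = -50 to +10 mm, leave a channel 258 mm wide (y) for the tray.
- rack_home (a point): Where the tray origin is when the tray is home with its plain edge on the back stop: on the bench, 48 mm in front of (-x) the rack origin; the tray axes are then parallel to those of the rack.
- rack_rest (a point): Where the centre of a tube is when it leans from the tray lip on to the rail at mid-rack: 13 mm in -x of the rack origin, 67 mm up (any y from -105 to +105 mm does). The tube then rises at 42 degrees from front to back, the rail bearing at its middle: with the heavy end in front and below it stays; with the heavy end up it tips over backwards.
- tray: Loose aluminium drip tray, about 0.3 kg: flat plate 78 (x) by 240 (y) by 5 mm with an upright lip all along its -x edge. Origin: centre of the underside of the plate. Starts on top of the stack of boards, z = 30 mm. The plain edge (+x) goes first under the rail.
- tray_lip (a point): Middle of the lip of the tray, half-way up. The lip is 8 mm thick (x), 240 mm long (y) and rises from 5 to 33 mm above the underside of the tray; this point is 35 mm in -x of the tray origin, 19 mm above the underside. It can be pinched from above; the feet of the tubes stand against its +x face.
- latch (a joint): Sliding bolt at the -y end of the rack that keeps the tray in. Slides along the rack y axis with about 1.5 N of friction and stays where it is left. 0 m = shut: the bolt end lies at y = -105 mm, before the lip of the tray (bolt 12 mm wide, its axis at x = -98 mm, 4 to 13 mm high), 5 mm clear of it when the tray is home. 0.045 m = fully drawn towards -y, clear of the tray. Starts shut or nearly so.
- latch_knob (a point): Grip point of the upright round black knob of the bolt, 14 mm thick, 36 mm tall, its top 49 mm above the bench; this point is 35 mm above the bench. At x = -98 mm, y = -165 mm in the rack when shut; moves towards -y as the bolt is drawn.
- mat: Fixed rubber mat 165 (x) by 250 (y) by 3 mm on which the tubes lie side by side at the start, their length roughly along its x. Origin: centre of its underside.
- board1: Loose white plastic board 90 by 250 by 10 mm, 0.21 kg, number 1 from below of the stack of three under the tray. Origin: centre of its underside. To stay where it is.
- board2: Loose white plastic board 90 by 250 by 10 mm, 0.21 kg, number 2 from below of the stack of three under the tray. Origin: centre of its underside. To stay where it is.
- board3: Loose white plastic board 90 by 250 by 10 mm, 0.21 kg, number 3 from below of the stack of three under the tray. Origin: centre of its underside. To stay where it is.
- tube1_mid (a point): Centre of a closed tube (may be absent), x along its 150 mm. Aluminium barrel 26 mm thick, a 32 mm square cap 16 mm long at each end. 0.3 kg, mostly lead fixed towards one end: centre of mass 12 to 50 mm off the middle. Which end is hidden, unrelated to axes or names, and differs each start. Pinched softly (3 N) at the middle and raised 20 mm, it turns in the fingers, heavy end low.
- tube1_a (a point): Centre of the end face of this tube at its -x end, 75 mm from the middle. Either end may be the heavy one.
- tube1_b (a point): Centre of the end face of this tube at its +x end, 75 mm from the middle. Either end may be the heavy one.
- tube2_mid (a point): Centre of a closed tube (may be absent), x along its 150 mm. Aluminium barrel 26 mm thick, a 32 mm square cap 16 mm long at each end. 0.3 kg, mostly lead fixed towards one end: centre of mass 12 to 50 mm off the middle. Which end is hidden, unrelated to axes or names, and differs each start. Pinched softly (3 N) at the middle and raised 20 mm, it turns in the fingers, heavy end low.
- tube2_a (a point): Centre of the end face of this tube at its -x end, 75 mm from the middle. Either end may be the heavy one.
- tube2_b (a point): Centre of the end face of this tube at its +x end, 75 mm from the middle. Either end may be the heavy one.
- tube3_mid (a point): Centre of a closed tube (may be absent), x along its 150 mm. Aluminium barrel 26 mm thick, a 32 mm square cap 16 mm long at each end. 0.3 kg, mostly lead fixed towards one end: centre of mass 12 to 50 mm off the middle. Which end is hidden, unrelated to axes or names, and differs each start. Pinched softly (3 N) at the middle and raised 20 mm, it turns in the fingers, heavy end low.
- tube3_a (a point): Centre of the end face of this tube at its -x end, 75 mm from the middle. Either end may be the heavy one.
- tube3_b (a point): Centre of the end face of this tube at its +x end, 75 mm from the middle. Either end may be the heavy one.
Not all that is in view belongs to the job. What is shaped like the part that bears tube1_mid but pink or purple is not meant.

How it is judged:
By the outcome, as a careful person would: the job done as asked, in the order asked, and still so for the second after the job is handed in, with the robot touching nothing.
Of tube1, tube2, tube3 only 2 to 3 are there at a start; the rules pass over those that are not, and their reading is None.
At some moment in a run one of tube1, tube2, tube3 may be knocked a few centimetres aside while the robot is not near it.
Once in a run the grip may slacken for a moment while it holds something.
It also fails if it takes over 210 s, if anything falls off the work surface, if the arm or the gripper's body presses on something with over 40 N, if the wrist force passes 120 N, or if a joint passes its speed limit or range.

## Working session

There is one attempt and no reset: what is moved stays moved. The work goes in short steps, Python scripts to look and compute and a shell command to move; the robot and the scene stay as the last step left them, time stands still between calls to the robot, and variables do not carry over. Pictures are saved under pics/ and viewed, about 12 in all and at most 16, crops included, and the job is handed in when it is done.

```bash
ls; mkdir -p pics
cat > h.py <<'E'
import numpy as np, cv2
from plant import manip
from scipy.spatial.transform import Rotation as R
def cap(n,f=None):
    ci=manip.camera_info(n); im,d=manip.capture(n)
    K=np.array(ci['K']);E=np.array(ci['extrinsics'])
    if f: cv2.imwrite('pics/'+f,im)
    np.savez('last_'+n+'.npz',im=im,d=d,K=K,E=E)
    return im,d,K,E
def world(d,K,E):
    v,u=np.mgrid[:d.shape[0],:d.shape[1]]
    p=np.stack([(u-K[0,2])/K[0,0]*d,(v-K[1,2])/K[1,1]*d,d],-1)
    return (p-E[:3,3])@E[:3,:3]
def ray(u,v,z,K,E):
    c=-E[:3,:3].T@E[:3,3]; r=E[:3,:3].T@np.array([(u-K[0,2])/K[0,0],(v-K[1,2])/K[1,1],1])
    return c+r*(z-c[2])/r[2]
def st():
    s=manip.observe(); q=s['tcp_rot']; r=R.from_quat([q[1],q[2],q[3],q[0]])
    return s,np.array(s['tool_pos']),r
def rel(target,yaw=None):
    """tool shift m to target (TCP, world mm); yaw = world dir of tool y axis"""
    s,p,r=st(); return (r.inv().apply(np.array(target)-p)/1000).round(4)
E
python3 - <<'E'
from h import *
for n in('scene','side'): 
    im,d,K,E=cap(n,n+'0.png'); print(n,K.round(1).tolist(),(-E[:3,:3].T@E[:3,3]).round(0),E[:3,:3].round(2).tolist())
s,p,r=st(); print(s); print(r.as_matrix().round(3))
a=cv2.imread('pics/scene0.png');b=cv2.imread('pics/side0.png')
E
```

```text
pics
scene [[379.5, 0.0, 254.9], [0.0, 379.5, 197.6], [0.0, 0.0, 1.0]] [956. 639. 694.] [[-0.81, 0.59, -0.02], [0.39, 0.51, -0.77], [-0.44, -0.63, -0.64]]
side [[481.3, 0.0, 252.8], [0.0, 481.3, 190.9], [0.0, 0.0, 1.0]] [ -287. -1120.   931.] [[0.83, -0.56, 0.01], [-0.29, -0.44, -0.85], [0.48, 0.7, -0.53]]
{'t': 0.1, 'joints': array([-1.41460557,  0.43513593,  0.02499892,  1.57403909, -0.01157406,
        1.13402045, -0.07512331]), 'qvel': array([ 0.00031717, -0.00090074,  0.00110325, -0.00195908,  0.00066321,
        0.00314799, -0.00082217]), 'effort': array([ 2.60604436e-03, -6.69119167e+01,  9.87868309e-01, -3.15149546e+01,
       -6.04677689e-02,  3.73784651e-02,  8.94040204e-05]), 'tool_pos': array([159.89226589, 603.66622724, 202.72182666]), 'tcp_rot': array([-1.12660349e-05,  1.29086654e-01,  9.91633049e-01, -7.29142866e-04]), 'contact_force': array([ 0.01276494, -0.51729612, -0.61302873]), 'moment': array([-0.03583209,  0.03232406,  0.04737123]), 'finger_gap': 91.51871135001856}
[[-0.967  0.256 -0.   ]
 [ 0.256  0.967 -0.001]
 [-0.    -0.001 -1.   ]]
```

View pics/scene0.png

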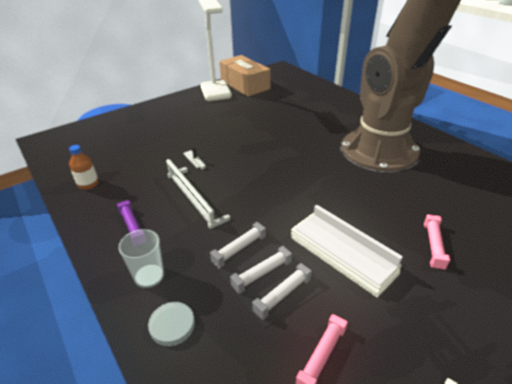

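View pics/side0.png

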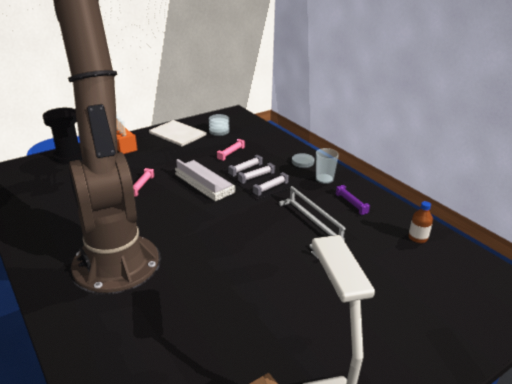

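The scene shows three tubes (centres near 240,244; 262,269; 283,290), the tray on its boards (345,250), the rack (195,190) with its latch (193,158), pink and purple decoys, and glassware. Next I'll make a top-down map from the depth images.

```bash
cat > top.py <<'E'
from h import *
x0,x1,y0,y1,s=200,900,-420,420,1.0
out=np.zeros((700,840,3),np.uint8); zb=np.full((700,840),-99.)
for n in('scene','side'):
    f=np.load(f'last_{n}.npz'); W=world(f['d'],f['K'],f['E']); im=f['im']
    ok=(f['d']>0)&(W[...,2]<130)&(W[...,2]>-10)
    P=W[ok];C=im[ok]
    r=(x1-P[:,0]).astype(int);c=(y1-P[:,1]).astype(int)
    m=(r>=1)&(r<699)&(c>=1)&(c<839)
    for a,b,z,k in zip(r[m],c[m],P[m,2],C[m]):
        sl=np.s_[a-1:a+2,b-1:b+2]; w=zb[sl]<z; out[sl][w]=k; zb[sl][w]=z
for g in range(100,700,100): cv2.line(out,(0,g),(839,g),(80,80,0),1); cv2.putText(out,str(x1-g),(0,g),0,.4,(0,255,255))
for g in range(20,840,100): cv2.line(out,(g,0),(g,699),(80,80,0),1); cv2.putText(out,str(y1-g),(g,10),0,.4,(0,255,255))
cv2.imwrite('pics/top0.png',cv2.resize(out,(720,600))); np.save('zb.npy',zb)
E
python3 top.py
```

```text
(no output)
```

View pics/top0.png

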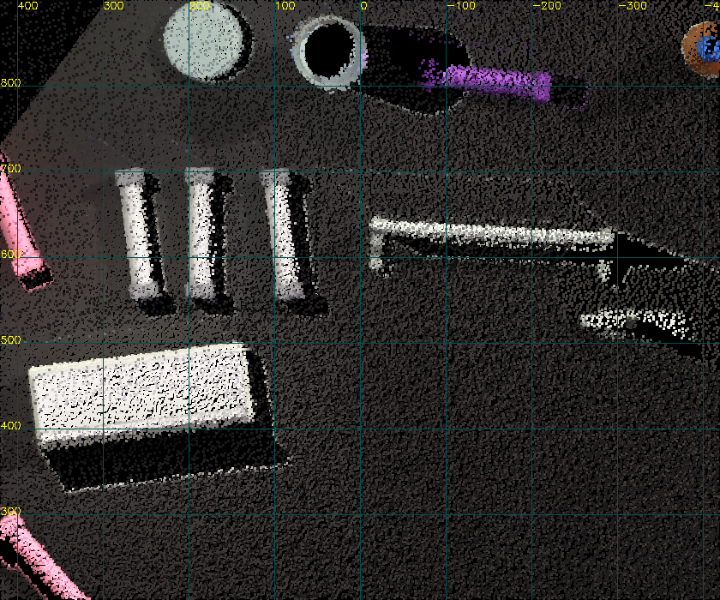

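The top map shows the rail from about (638,-15) to (625,-292), the tray lip on the robot side at yaw of roughly +0.1, the latch at about (525,-310), and the tubes at y≈255, 185 and 95. Now the precise fits.

```bash
cat > fit.py <<'E'
from h import *
F={n:np.load(f'last_{n}.npz') for n in('scene','side')}
def pts(n,lo,hi):
    f=F[n];W=world(f['d'],f['K'],f['E']); m=(f['d']>0)&np.all((W>lo)&(W<hi),-1); return W[m],f['im'][m]
def line(P):
    c=P.mean(0);u=np.linalg.svd(P-c)[2][0]; return c,u
for n in F:
    print('==',n)
    P,_=pts(n,[200,-400,-10],[420,-50,8]); print('bench z',np.median(P[:,2]).round(1))
    P,_=pts(n,[600,-320,46],[660,20,64])
    r=cv2.minAreaRect(P[:,:2].astype(np.float32)); c,u=line(P[:,:2]); print('rail',len(P),r,c.round(1),u.round(4),'y rng',np.percentile(P[:,1],[.5,99.5]).round(1),'zmax',np.percentile(P[:,2],98).round(1), 'x c',np.median(P[:,0]))
    P,_=pts(n,[480,-400,20],[560,-230,60]); print('latch knob',len(P),P.mean(0).round(1) if len(P) else '',np.percentile(P,[2,98],axis=0).round(1).tolist() if len(P) else '')
    P,_=pts(n,[350,80,55],[550,420,75]); 
    if len(P)>20: c,u=line(P[:,:2]); print('lip',len(P),cv2.minAreaRect(P[:,:2].astype(np.float32)),c.round(1),u.round(4),'z',np.percentile(P[:,2],[5,50,95]).round(1))
    P,_=pts(n,[350,80,30],[550,420,39]); 
    if len(P)>20: print('plate',len(P),cv2.minAreaRect(P[:,:2].astype(np.float32)),P.mean(0).round(1),'z',np.percentile(P[:,2],[5,50,95]).round(1))
    for y0,y1 in((50,140),(140,225),(225,320)):
        P,C=pts(n,[530,y0,9],[720,y1,45]); c,u=line(P[:,:2]); print('tube',len(P),cv2.minAreaRect(P[:,:2].astype(np.float32)),c.round(1),u.round(3),'z',np.percentile(P[:,2],[50,98]).round(1),'x',np.percentile(P[:,0],[1,99]).round(1))
P,_=pts('side',[200,-700,80],[900,100,900]); print('lamp-ish >80mm',np.percentile(P,[0,5,50,95,100],axis=0).round(0).tolist())
E
python3 fit.py
```

```text
== scene
bench z -0.2
rail 309 ((630.1527099609375, -153.53314208984375), (284.11602783203125, 12.1721773147583), 86.8556137084961) [ 632.1 -138. ] [0.0521 0.9986] y rng [-292.1  -12.4] zmax 60.8 x c 632.2503870854744
latch knob 41 [ 524.4 -316.1   37.2] [[517.3, -322.2, 20.6], [530.7, -311.8, 49.5]]
lip 486 ((404.4320068359375, 252.02418518066406), (13.524752616882324, 240.75100708007812), 7.06827449798584) [404.5 262.9] [-0.1242  0.9923] z [55.7 62.  64.5]
plate 2662 ((439.0284118652344, 253.6824951171875), (88.57840728759766, 249.33518981933594), 8.19543743133545) [443.4 266.   34.8] z [31.4 35.  37. ]
tube 729 ((626.6868286132812, 90.6476821899414), (150.94107055664062, 34.329952239990234), 6.9352922439575195) [632.6  96.6] [0.994 0.109] z [29.6 36.2] x [553.4 701.9]
tube 848 ((628.0844116210938, 186.74151611328125), (151.41195678710938, 33.449195861816406), 0.1885678619146347) [633.8 191.1] [ 1.    -0.002] z [29.9 36.1] x [555.6 703.2]
tube 944 ((627.192138671875, 260.386474609375), (151.33509826660156, 32.200164794921875), 7.169449806213379) [633.4 264.5] [0.993 0.117] z [30.4 
[... 495 characters left out ...]
5), 7.321510314941406) [441.5 242.   35.2] z [30.7 35.5 38.6]
tube 307 ((619.3370971679688, 89.88526916503906), (75.12738800048828, 165.57594299316406), 83.349853515625) [620.9  86.4] [-0.996 -0.085] z [28.5 39. ] x [549.9 699.6]
tube 299 ((621.7376708984375, 175.28485107421875), (60.57451629638672, 157.25506591796875), 89.3128433227539) [620.8 181.2] [-1.     0.003] z [28.5 38.9] x [549.4 699.6]
tube 268 ((623.1609497070312, 260.1504211425781), (159.84715270996094, 51.642799377441406), 3.079637050628662) [620.8 255.9] [-0.996 -0.092] z [28.4 39.2] x [549.6 699.6]
lamp-ish >80mm [[200.0, -700.0, 80.0], [205.0, -689.0, 85.0], [241.0, -615.0, 370.0], [862.0, 60.0, 372.0], [883.0, 84.0, 375.0]]
```

```bash
cat >> h.py <<'E'
C_=np.array([630.,-153.3]); YAW=-0.051
def rk(x,y,z): 
    c,s=np.cos(YAW),np.sin(YAW); return np.array([C_[0]+c*x-s*y,C_[1]+s*x+c*y,z])
def Rt(az,tilt=0):
    """tool y at azimuth az(rad), z down; then tilt about world-ish jaw axis: + moves tool z towards +x side (hand leans to robot)"""
    y=np.array([np.cos(az),np.sin(az),0]); z=np.array([0,0,-1.]); x=np.cross(y,z)
    return R.from_matrix(np.stack([x,y,z],1))
def go(target,Rg=None):
    s,p,r=st(); d=r.inv().apply(np.array(target)-p)/1000
    rv=(r.inv()*Rg).as_rotvec() if Rg is not None else np.zeros(3)
    print('shift',d.round(4).tolist(),'rot',rv.round(4).tolist(),'rows>=',int(np.ceil(max(np.linalg.norm(d)/.0625,np.degrees(np.linalg.norm(rv))/10.7))))
E
python3 - <<'E'
from h import *
az=np.pi/2+YAW
go([450,200,220],Rt(az)); k=rk(-98,-167,0)
go([k[0],k[1],180],Rt(az)); print(k)
E
```

```text
shift [-0.3838, -0.316, -0.0168] rot [-0.0015, 0.0, -0.2079] rows>= 8
shift [-0.5868, -0.795, 0.024] rot [-0.0015, 0.0, -0.2079] rows>= 16
[ 523.61411302 -315.08702992    0.        ]
```

```bash
python3 -m inch '[[1,-0.384,-0.316,-0.017,0,0,-0.208],[1,-0.384,-0.316,-0.017,0,0,-0.208],[1,-0.384,-0.316,-0.017,0,0,-0.208],[1,-0.384,-0.316,-0.017,0,0,-0.208],[1,-0.384,-0.316,-0.017,0,0,-0.208],[1,-0.384,-0.316,-0.017,0,0,-0.208],[1,-0.384,-0.316,-0.017,0,0,-0.208],[1,-0.384,-0.316,-0.017,0,0,-0.208],[1,-0.384,-0.316,-0.017,0,0,-0.208],[1,-0.384,-0.316,-0.017,0,0,-0.208]]' 20
python3 - <<'E'
from h import *
k=rk(-98,-167,180); print(st()[0]['joints'].round(2))
go(k,Rt(np.pi/2+YAW))
E
```

```text
t: 1.35
tool_pos: [449.8, 200.8, 220.2]
tcp_rot: [-0.0, 0.026, 1.0, 0.0]
contact_force: [0.0, -0.3, -0.3]
finger_gap: 91.9
[-0.7   0.2   0.2   1.88 -0.05  1.07  1.04]
shift [-0.1001, -0.5114, 0.04] rot [0.0001, -0.0008, -0.0002] rows>= 9
```

```bash
python3 -m inch '[[1,-0.1,-0.511,0.04,0,0,0],[1,-0.1,-0.511,0.04,0,0,0],[1,-0.1,-0.511,0.04,0,0,0],[0.6,-0.1,-0.511,0.04,0,0,0],[0.6,-0.1,-0.511,0.04,0,0,0],[0.6,-0.1,-0.511,0.04,0,0,0],[0.6,-0.1,-0.511,0.04,0,0,0],[0.6,-0.1,-0.511,0.04,0,0,0],[0.6,-0.1,-0.511,0.04,0,0,0],[0.6,-0.1,-0.511,0.04,0,0,0],[0.6,-0.1,-0.511,0.04,0,0,0]]' 20
python3 - <<'E'
from h import *
cap('wrist','w1.png'); cap('scene')
f=np.load('last_wrist.npz');W=world(f['d'],f['K'],f['E']);m=(f['d']>0)&np.all((W>[480,-400,40])&(W<[560,-250,60]),-1)
P=W[m];print('knob',len(P),P.mean(0) if len(P) else '', np.percentile(P,[2,98],axis=0) if len(P) else '')
print(st()[0]['joints'].round(2)); go(rk(-98,-167,16),Rt(np.pi/2+YAW)); print(rk(-98,-167,16))
E
```

```text
t: 2.72
tool_pos: [525.0, -312.0, 180.2]
tcp_rot: [-0.0, 0.024, 1.0, 0.001]
contact_force: [-0.4, 0.5, 0.3]
finger_gap: 55.3
knob 166 [ 522.16099931 -318.87865191   47.67397734] [[ 516.43317067 -325.06750735   41.15252291]
 [ 528.94611518 -313.09222232   49.89981755]]
[ 0.14  0.45  0.46  1.67 -0.22  1.08  2.18]
shift [0.0012, -0.003, 0.1645] rot [0.0014, 0.0003, 0.0034] rows>= 3
[ 523.61411302 -315.08702992   16.        ]
```

View pics/w1.png

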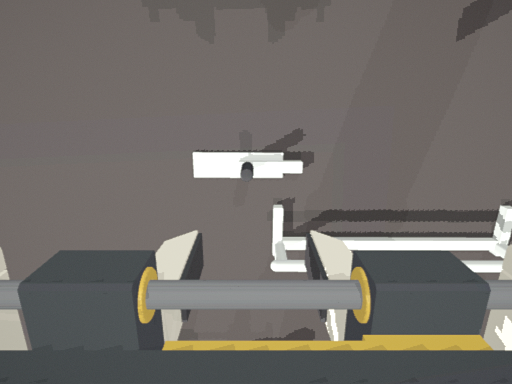

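The wrist view shows the knob at pixel (246,172), measured at about (522.5,-318) with its top at z 49. That matches the expected position. I'll go down and grip it.

```bash
python3 -m inch '[[0.6,0.002,-0.0055,0.05,0,0,0],[0.6,0.002,-0.0055,0.1,0,0,0],[0.6,0.002,-0.0055,0.13,0,0,0],[0.6,0.002,-0.0055,0.16,0,0,0],[0.6,0.002,-0.0055,0.16,0,0,0],[0,0.002,-0.0055,0.16,0,0,0],[0,0.002,-0.0055,0.16,0,0,0],[0,0.002,-0.0055,0.16,0,0,0],[0,0.002,-0.0055,0.16,0,0,0],[0,0.002,-0.0055,0.16,0,0,0]]' 20
python3 - <<'E'
from h import *
print(st()[1],rk(-98,-165,0),rk(-98,-212,0))
E
```

```text
t: 4.08
tool_pos: [522.1, -320.3, 20.7]
tcp_rot: [0.0, 0.025, 1.0, 0.0]
contact_force: [-0.5, 1.1, 2.7]
finger_gap: 12.4
[ 522.07171014 -320.269402     20.6761498 ] [ 523.71606881 -313.08963036    0.        ] [ 521.32010777 -360.02852011    0.        ]
```

```bash
python3 -m inch '[[0,0,-0.01,0,0,0,0],[0,0,-0.02,0,0,0,0],[0,0,-0.03,0,0,0,0],[0,0,-0.036,0,0,0,0],[0,0,-0.041,0,0,0,0],[0,0,-0.041,0,0,0,0],[0,0,-0.041,0,0,0,0]]' 20
python3 -c "
from h import *
im,d,K,E=cap('scene')
W=world(d,K,E);print(rk(-98,-210,0),st()[1])"
```

```text
t: 4.95
tool_pos: [520.1, -359.5, 20.6]
tcp_rot: [-0.0, 0.025, 1.0, 0.001]
contact_force: [-2.0, 7.4, 10.4]
finger_gap: 12.4
[ 521.42206356 -358.03112054    0.        ] [ 520.04551636 -359.56065454   20.55522311]
```

```bash
python3 -m inch '[[0.5,0,0.002,0,0,0,0],[0.5,0,0.002,0,0,0,0],[0.5,0,0.002,0,0,0,0],[0.5,0,0.002,-0.05,0,0,0],[0.5,0,0.002,-0.1,0,0,0],[0.5,0,0.002,-0.16,0,0,0],[0.5,0,0.002,-0.18,0,0,0]]' 40
python3 - <<'E'
from h import *
f,d,K,E=cap('wrist')
W=world(d,K,E);m=(d>0)&np.all((W>[480,-400,40])&(W<[560,-250,60]),-1);P=W[m];print('knob',len(P),P.mean(0).round(1))
t=np.array([404,253.]); az=0.125-np.pi # tool y along tray -x?
for a in (0.125,0.125+np.pi): go([404,253,180],Rt(a))
s,p,r=st();print(p,s['joints'].round(2))
E
```

```text
t: 5.88
tool_pos: [521.0, -361.1, 204.5]
tcp_rot: [0.002, 0.026, 1.0, -0.002]
contact_force: [-0.3, -0.4, -1.2]
finger_gap: 46.1
knob 142 [ 520.  -359.4   47.9]
shift [0.149, 0.6074, 0.0227] rot [0.0015, 0.0073, 1.3943] rows>= 11
shift [0.149, 0.6074, 0.0227] rot [-0.0077, 0.0016, -1.7472] rows>= 11
[ 521.45663248 -361.19478619  205.62173493] [ 0.21  0.46  0.46  1.58 -0.22  1.14  2.24]
```

```bash
python3 -m inch '[[0.5,0.149,0.607,0.023,0,0,1.394],[0.5,0.149,0.607,0.023,0,0,1.394],[0.5,0.149,0.607,0.023,0,0,1.394],[0.5,0.149,0.607,0.023,0,0,1.394],[0.5,0.149,0.607,0.023,0,0,1.394],[0.5,0.149,0.607,0.023,0,0,1.394],[0.5,0.149,0.607,0.023,0,0,1.394],[0.5,0.149,0.607,0.023,0,0,1.394],[0.5,0.149,0.607,0.023,0,0,1.394],[0.5,0.149,0.607,0.023,0,0,1.394],[0.5,0.149,0.607,0.023,0,0,1.394],[0.5,0.149,0.607,0.023,0,0,1.394]]' 40
python3 - <<'E'
from h import *
f,d,K,E=cap('wrist','w2.png')
W=world(d,K,E);m=(d>0)&np.all((W>[350,100,55])&(W<[460,400,70]),-1);P=W[m]
c=P.mean(0);print('lip',len(P),cv2.minAreaRect(P[:,:2].astype(np.float32)),P.mean(0),np.linalg.svd(P-c)[2][0])
go([404,253,40],Rt(.125));print(st()[0]['joints'].round(2))
E
```

```text
t: 7.42
tool_pos: [400.1, 259.0, 176.5]
tcp_rot: [-0.0, 0.658, 0.753, -0.0]
contact_force: [-0.8, -1.4, 0.6]
finger_gap: 45.7
lip 1961 ((403.11053466796875, 262.9020690917969), (8.027076721191406, 218.7932891845703), 7.068758964538574) [401.66573838 274.58567839  62.62825151] [ 1.23022737e-01 -9.92403527e-01 -8.03822148e-04]
shift [-0.0031, 0.0026, 0.1367] rot [-0.0008, 0.001, 0.0052] rows>= 3
[-1.08  0.23  0.49  1.99 -0.13  0.96 -0.4 ]
```

View pics/w2.png

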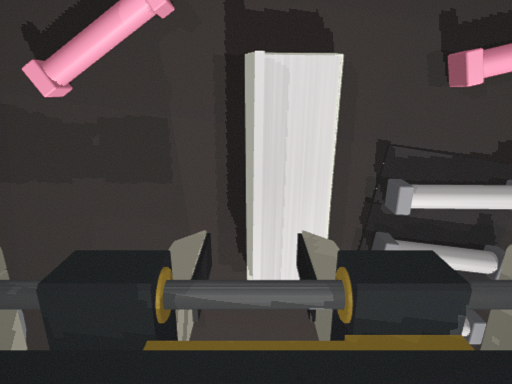

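The wrist view shows the lip as a vertical line at u≈255, between the open fingers. Its measured line puts the middle of the lip at (404.3,252.5). I'll go down and pinch it.

```bash
python3 -m inch '[[0.5,-0.003,0.003,0.05,0,0,0.005],[0.5,-0.003,0.003,0.1,0,0,0.005],[0.5,-0.003,0.003,0.125,0,0,0.005],[0.5,-0.003,0.003,0.136,0,0,0.005],[0.5,-0.003,0.003,0.136,0,0,0.005],[0,-0.003,0.003,0.136,0,0,0.005],[0,-0.003,0.003,0.136,0,0,0.005],[0,-0.003,0.003,0.136,0,0,0.005],[0,-0.003,0.003,0.136,0,0,0.005],[0,-0.003,0.003,0.136,0,0,0.005]]' 40
python3 -m inch '[[0,-0.01,0,0,0,0,0],[0,-0.02,0,0,0,0,0],[0,-0.035,0,0,0,0,0],[0,-0.055,0,0,0,0,0],[0,-0.055,0,0,0,0,0]]' 40
python3 - <<'E'
from h import *
cap('scene','s2.png');f=np.load('last_scene.npz');W=world(f['d'],f['K'],f['E'])
m=(f['d']>0)&np.all((W>[350,150,22])&(W<[550,420,40]),-1);P=W[m]
for lo,hi in((22,27),(27,33),(33,40)):
  Q=P[(P[:,2]>lo)&(P[:,2]<hi)];print(lo,len(Q),cv2.minAreaRect(Q[:,:2].astype(np.float32)))
E
```

```text
t: 8.72
tool_pos: [405.3, 251.9, 41.5]
tcp_rot: [-0.0, 0.663, 0.749, 0.0]
contact_force: [0.1, -0.3, -0.3]
finger_gap: 2.0
t: 9.35
tool_pos: [412.1, 195.0, 41.5]
tcp_rot: [0.0, 0.664, 0.747, -0.0]
contact_force: [-0.2, 0.2, -0.2]
finger_gap: 0.6
22 152 ((474.42559814453125, 279.35693359375), (78.90127563476562, 249.67027282714844), 27.53617286682129)
27 421 ((437.32049560546875, 261.8591003417969), (90.72344207763672, 233.18276977539062), 7.962130546569824)
33 2310 ((443.4781799316406, 261.61932373046875), (79.65873718261719, 232.31097412109375), 8.213425636291504)
```

View pics/s2.png

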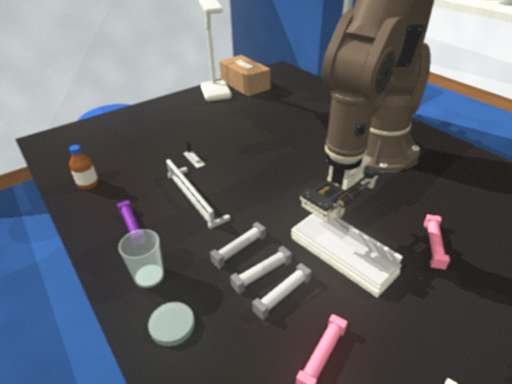

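The picture shows the tray has not moved (upper-left corner still at 315,208). The fingers shut on nothing, so I'm checking where the lip is against the TCP.

Run:
```python
from h import *
f=np.load('last_scene.npz');K,E=f['K'],f['E']
def pj(p):
    q=E[:3,:3]@np.array(p)+E[:3,3]; q=K@q; return (q[:2]/q[2]).round(0)
print('tcp',pj([412,195,41]),'lip ends top',pj([404+15,253-119,63]),pj([404-15,253+119,63]),'plain edge',pj([439+38+15,256-115,35]),pj([439+38-15,256+125,35]))
im,d,K,E=cap('wrist','w3.png');W=world(d,K,E);m=(d>0)&np.all((W>[350,100,40])&(W<[500,400,75]),-1);P=W[m];print(len(P),np.percentile(P,[1,50,99],axis=0).round(0))
big=cv2.resize(f['im'][170:300,280:420],None,fx=5,fy=4.4)
cv2.imwrite('pics/crop3.png',np.vstack([cv2.resize(big,(600,330)),cv2.resize(im,(360,270))[:, :].repeat(1,0) if 0 else cv2.copyMakeBorder(cv2.resize(im,(360,270)),0,0,0,240,0)]))
```

```text
tcp [333. 224.] lip ends top [315. 206.] [401. 257.] plain edge [294. 227.] [379. 285.]
4300 [[394. 139.  61.]
 [403. 261.  63.]
 [420. 313.  74.]]
```

View pics/crop3.png

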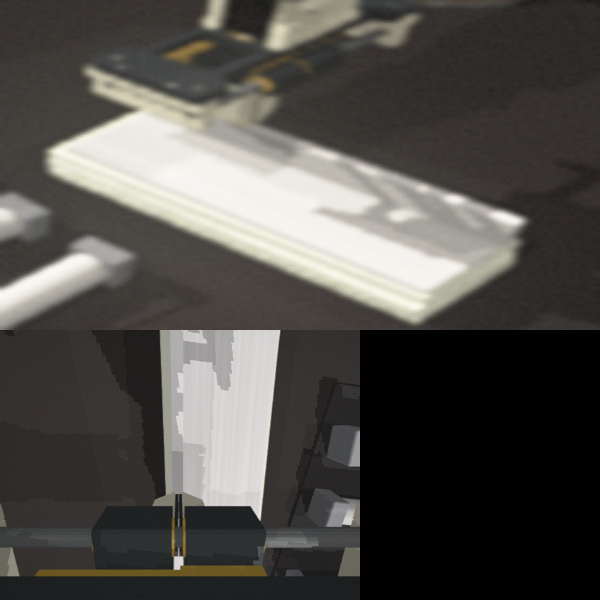

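```bash
python3 -m inch '[[0.5,0,0,0,0,0,0],[0.5,0,0,0,0,0,0],[0.5,0,0,0,0,0,0],[0.5,0,0,-0.06,0,0,0],[0.5,0,0,-0.12,0,0,0],[0.5,0,0,-0.14,0,0,0]]' 40
python3 - <<'E'
from h import *
im,d,K,E=cap('scene');W=world(d,K,E)
m=(d>0)&np.all((W>[350,80,42])&(W<[550,420,80]),-1);P=W[m];print('scene lip',len(P),cv2.minAreaRect(P[:,:2].astype(np.float32)),np.percentile(P[:,2],[5,50,95]))
m=(d>0)&np.all((W>[350,80,31])&(W<[550,420,39]),-1);Q=W[m];print('plate',len(Q),cv2.minAreaRect(Q[:,:2].astype(np.float32)),np.percentile(Q[:,2],[5,50,95]))
i2,d2,K2,E2=cap('wrist');W=world(d2,K2,E2);m=(d2>0)&np.all((W>[350,80,50])&(W<[550,420,80]),-1);P=W[m];print('wrist lip',len(P),cv2.minAreaRect(P[:,:2].astype(np.float32)),np.percentile(P[:,2],[5,50,95]))
a=cv2.resize(im[190:310,270:430],(640,480)); 
cv2.imwrite('pics/crop4.png',cv2.resize(np.hstack([a,cv2.resize(i2,(640,480))]),(800,300)))
E
```

```text
t: 10.2
tool_pos: [413.4, 198.1, 184.7]
tcp_rot: [0.0, 0.663, 0.749, 0.002]
contact_force: [-0.1, 1.3, -0.9]
finger_gap: 45.6
scene lip 862 ((404.68218994140625, 252.27426147460938), (11.790243148803711, 241.1329345703125), 6.822070598602295) [43.78545356 56.87066483 64.20957361]
plate 2576 ((444.61773681640625, 255.04360961914062), (79.34632873535156, 247.89706420898438), 7.498142242431641) [32.6079327  35.0129019  37.25515873]
wrist lip 2136 ((405.60260009765625, 241.93112182617188), (7.9362969398498535, 218.30250549316406), 6.920796871185303) [61.42173819 62.64460211 63.82938201]
```

View pics/crop4.png

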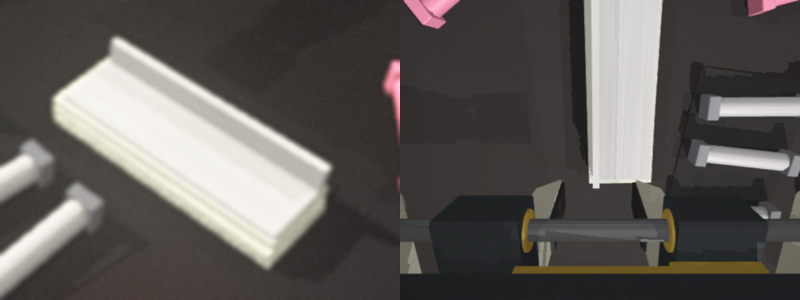

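The lip is intact and unmoved at z 62.6, and the closed fingers touched nothing. So the real fingertip height may not match the reported TCP height. I'll measure the fingertips in the depth data.

Run:
```python
from h import *
print(st()[1])
for n in('scene','side'):
    im,d,K,E=cap(n);W=world(d,K,E)
    m=(d>0)&np.all((W>[330,130,100])&(W<[500,270,330]),-1);P=W[m]
    for z in range(140,300,10):
        Q=P[(P[:,2]>=z)&(P[:,2]<z+10)]
        if len(Q): print(n,z,len(Q),Q.min(0).round(0)[:2],Q.max(0).round(0)[:2])
f=np.load('last_wrist.npz'); d=f['d'];K=f['K'];E=f['E'];W=world(d,K,E)
q=E[:3,:3]@st()[1]+E[:3,3];print('tcp in wrist cam',q.round(0),(K@q/q[2]).round(0)); print('cam pos',(-E[:3,:3].T@E[:3,3]).round(0))
for u,v in((205,245),(300,245),(190,250),(330,250)): print(u,v,d[v,u],W[v,u].round(0))
```

```text
[413.24908596 198.30059053 183.69840397]
scene 200 14 [387. 185.] [438. 212.]
scene 210 56 [373. 187.] [452. 213.]
scene 220 90 [371. 187.] [454. 214.]
scene 230 70 [370. 194.] [455. 214.]
scene 240 40 [371. 203.] [451. 214.]
scene 250 37 [370. 202.] [451. 214.]
scene 260 20 [372. 187.] [443. 211.]
scene 270 127 [330. 186.] [500. 244.]
scene 280 313 [330. 173.] [500. 245.]
scene 290 368 [330. 170.] [500. 245.]
side 200 3 [435. 193.] [438. 204.]
side 210 20 [381. 181.] [446. 209.]
side 220 41 [369. 180.] [454. 212.]
side 230 42 [369. 180.] [451. 209.]
side 240 46 [369. 179.] [451. 216.]
side 250 40 [368. 181.] [453. 212.]
side 260 23 [362. 182.] [451. 208.]
side 270 41 [331. 152.] [498. 220.]
side 280 135 [330. 152.] [498. 226.]
side 290 143 [330. 153.] [499. 249.]
tcp in wrist cam [ -2.  23. 202.] [250. 229.   1.]
cam pos [403. 279. 367.]
205 245 158.06352 [389. 205. 223.]
300 245 159.30026 [435. 210. 222.]
190 250 150.47371 [383. 206. 231.]
330 250 150.39601 [447. 213. 231.]
```

The depth data shows the fingertips at z≈204 while the reported TCP is at 184. The reported TCP therefore lies about 20 mm beyond the real tips, which means the fingers closed just above the lip. I'll correct for 20 mm along tool z.

```bash
python3 -m inch '[[0.5,0.055,-0.002,0.02,0,0,0],[0.5,0.055,-0.002,0.08,0,0,0],[0.5,0.055,-0.002,0.13,0,0,0],[0.5,0.055,-0.002,0.15,0,0,0],[0.5,0.055,-0.002,0.16,0,0,0],[0.5,0.055,-0.002,0.16,0,0,0],[0,0.055,-0.002,0.16,0,0,0],[0,0.055,-0.002,0.16,0,0,0],[0,0.055,-0.002,0.16,0,0,0],[0,0.055,-0.002,0.16,0,0,0],[0,0.055,-0.002,0.16,0,0,0]]' 40
```

```text
t: 11.78
tool_pos: [403.7, 251.9, 21.7]
tcp_rot: [0.0, 0.663, 0.749, 0.0]
contact_force: [0.4, -0.6, 3.0]
finger_gap: 7.8
```

```bash
python3 -m inch '[[0,-0.008,0,0,0,0,0],[0,-0.02,0,0,0,0,0],[0,-0.035,0,0,0,0,0],[0,-0.055,0,0,0,0,0],[0,-0.075,0,0,0,0,0],[0,-0.095,0,0,0,0,0],[0,-0.115,0,0,0,0,0],[0,-0.13,0,0,0,0,0],[0,-0.135,0,0,0,0,0]]' 40
python3 - <<'E'
from h import *
im,d,K,E=cap('scene','s5.png');W=world(d,K,E)
m=(d>0)&np.all((W>[350,80,26])&(W<[550,420,33]),-1);Q=W[m];print('board3',len(Q),cv2.minAreaRect(Q[:,:2].astype(np.float32)),np.percentile(Q[:,2],[5,50,95]))
E
```

```text
t: 12.9
tool_pos: [419.6, 116.4, 21.6]
tcp_rot: [-0.0, 0.664, 0.748, 0.0]
contact_force: [-0.8, 4.8, 5.3]
finger_gap: 7.7
board3 2154 ((441.37945556640625, 227.30413818359375), (93.2002944946289, 302.87322998046875), 8.146799087524414) [27.63069963 30.06276526 32.0970822 ]
```

View pics/s5.png

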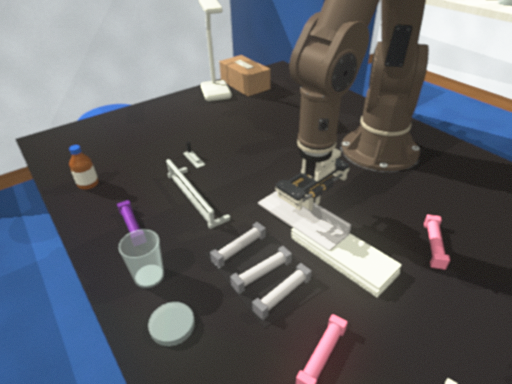

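The tray has slid half off and the boards are still in place (corner 380,292). Continuing until it is clear.

```bash
python3 -m inch '[[0,-0.025,0,0,0,0,0],[0,-0.05,0,0,0,0,0],[0,-0.075,0,0,0,0,0],[0,-0.1,0,0,0,0,0],[0,-0.125,0,0,0,0,0],[0,-0.145,0,0,0,0,0],[0,-0.145,0,0,0,0,0],[0,-0.145,0,0.01,0,0,0],[0,-0.145,0,0.018,0,0,0],[0,-0.145,0,0.018,0,0,0]]' 40
python3 - <<'E'
from h import *
im,d,K,E=cap('scene');W=world(d,K,E)
for nm,lo,hi in(('board3',[350,80,26],[550,420,33]),('lip',[350,-200,25],[550,100,50]),('plate',[380,-200,8],[550,100,24])):
  m=(d>0)&np.all((W>lo)&(W<hi),-1);Q=W[m];print(nm,len(Q),cv2.minAreaRect(Q[:,:2].astype(np.float32)),np.percentile(Q[:,2],[5,50,95]))
print(st()[1]); go(np.append(rk(-195,0,0)[:2],13-0),Rt(YAW))
E
```

```text
t: 14.2
tool_pos: [436.2, -25.8, 2.5]
tcp_rot: [-0.001, 0.663, 0.749, -0.001]
contact_force: [0.5, 0.0, -2.4]
finger_gap: 8.0
board3 3110 ((440.97705078125, 233.1861114501953), (93.21134948730469, 291.39581298828125), 7.691201210021973) [27.89940117 30.01294591 31.8200617 ]
lip 343 ((427.99066162109375, 10.951042175292969), (40.432716369628906, 165.62423706054688), 15.5965576171875) [26.21561063 40.33673147 48.65593495]
plate 1399 ((473.41436767578125, -19.108848571777344), (80.15283203125, 242.12307739257812), 8.743436813354492) [10.15737949 16.26349142 21.19196902]
[436.55665405 -25.95889898   2.89420699]
shift [-0.1164, -0.0156, -0.0101] rot [-0.0014, -0.0, 0.1726] rows>= 2
```

```bash
python3 -m inch '[[0,-0.04,-0.005,0,0,0,0.05],[0,-0.08,-0.01,0,0,0,0.1],[0,-0.116,-0.0156,0,0,0,0.1726],[0,-0.116,-0.0156,0,0,0,0.1726],[0,-0.116,-0.0156,0.006,0,0,0.1726],[0,-0.116,-0.0156,0.011,0,0,0.1726],[0,-0.116,-0.0156,0.011,0,0,0.1726]]' 40
python3 - <<'E'
from h import *
im,d,K,E=cap('scene','s6.png');W=world(d,K,E)
m=(d>0)&np.all((W>[380,-330,2.8])&(W<[535,20,12]),-1);Q=W[m];print('plate',len(Q),cv2.minAreaRect(Q[:,:2].astype(np.float32)),np.percentile(Q[:,2],[5,50,95]))
print(st()[1],rk(-160,0,0)); go(np.append(rk(-195,-1,0)[:2],-8.5),Rt(YAW))
E
```

```text
t: 15.12
tool_pos: [435.7, -142.0, -8.0]
tcp_rot: [-0.0, 0.724, 0.689, 0.0]
contact_force: [0.7, 1.3, -1.6]
finger_gap: 7.8
plate 1140 ((467.73382568359375, -158.19940185546875), (142.7861785888672, 342.0650329589844), 5.856900691986084) [3.31057896 5.23230101 8.01044424]
[ 435.66130285 -142.25886232   -7.90374877] [ 470.2080349 -145.1435369    0.       ]
shift [-0.0021, -0.0004, 0.0006] rot [-0.0004, -0.0005, 0.0014] rows>= 1
```

View pics/s6.png

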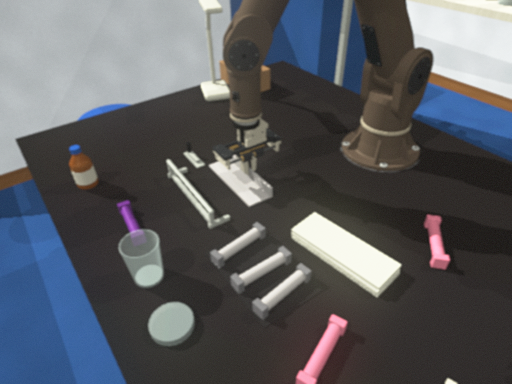

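The tray is flat on the bench in front of the rack (240,180), parallel to the rail, and the boards are in place. Sliding it in.

```bash
python3 -m inch '[[0,-0.001,0.02,0,0,0,0],[0,-0.002,0.04,0,0,0,0],[0,-0.002,0.06,0,0,0,0],[0,-0.002,0.08,0,0,0,0],[0,-0.002,0.095,0,0,0,0],[0,-0.002,0.102,0,0,0,0],[0,-0.002,0.106,0,0,0,0],[0,-0.002,0.106,0,0,0,0]]' 40
python3 -m inch '[[0,0,0.002,0,0,0,0],[0,0,0.004,0,0,0,0],[0,0,0.006,0,0,0,0],[0,0,0.007,0,0,0,0],[0,0,0.007,0,0,0,0]]' 40
python3 -c "
from h import *
print(st()[1],rk(-83,0,0),st()[0]['contact_force'])"
```

```text
t: 16.18
tool_pos: [541.2, -150.9, -7.6]
tcp_rot: [-0.0, 0.725, 0.689, -0.0]
contact_force: [-0.6, -0.6, -2.6]
finger_gap: 7.7
t: 16.8
tool_pos: [547.6, -151.1, -7.7]
tcp_rot: [-0.001, 0.725, 0.689, -0.0]
contact_force: [-3.8, 0.2, -0.9]
finger_gap: 7.8
[ 547.62646817 -151.13994644   -7.74625389] [ 547.10791811 -149.06883477    0.        ] [-3.79801407  0.23190377 -0.88135858]
```

```bash
python3 -m inch '[[0,0,0.002,0,0,0,0],[0,0,0.004,0,0,0,0],[0,0,0.005,0,0,0,0],[0,0,0.005,0,0,0,0]]' 40
```

```text
t: 17.3
tool_pos: [547.4, -151.0, -8.2]
tcp_rot: [-0.004, 0.726, 0.688, -0.003]
contact_force: [-20.1, 3.4, 14.6]
finger_gap: 7.8
```

```bash
python3 -m inch '[[0,0,-0.0045,0,0,0,0],[0.4,0,-0.0045,0,0,0,0],[0.4,0,-0.0045,0,0,0,0],[0.4,0,-0.0045,0,0,0,0],[0.4,0,-0.0045,-0.06,0,0,0],[0.4,0,-0.0045,-0.12,0,0,0],[0.4,0,-0.0045,-0.14,0,0,0],[0.4,0,-0.0045,-0.14,0,0,0]]' 20
python3 - <<'E'
from h import *
im,d,K,E=cap('wrist','w7.png');W=world(d,K,E)
m=(d>0)&np.all((W>[500,-300,26])&(W<[570,0,38]),-1);Q=W[m];print('lip',len(Q),cv2.minAreaRect(Q[:,:2].astype(np.float32)),np.percentile(Q[:,2],[5,50,95]))
m=(d>0)&np.all((W>[605,-320,46])&(W<[660,20,64]),-1);Q=W[m];print('rail',len(Q),cv2.minAreaRect(Q[:,:2].astype(np.float32)))
go([520.3,-359.5,100],Rt(np.pi/2+YAW));print(st()[0]['joints'].round(2),st()[1])
E
```

```text
t: 18.3
tool_pos: [550.4, -151.5, 134.2]
tcp_rot: [0.002, 0.725, 0.689, 0.001]
contact_force: [0.0, -0.1, 0.3]
finger_gap: 36.8
lip 2277 ((547.7860717773438, -139.8392791748047), (219.37774658203125, 7.909872531890869), 87.04290771484375) [31.45498269 32.6262742  33.76730298]
rail 3939 ((631.6949462890625, -111.77105712890625), (197.85400390625, 12.264501571655273), 86.94969177246094)
shift [-0.2096, -0.0184, 0.0327] rot [0.0013, 0.001, -1.5711] rows>= 9
[-0.17  0.44  0.48  1.83 -0.25  0.93  0.37] [ 549.36520361 -151.07468765  132.74726605]
```

View pics/w7.png

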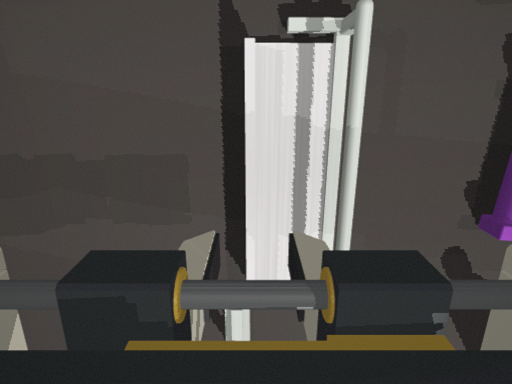

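The wrist view shows the plate under the rail, with the lip at u≈250 parallel to the rail and 82.4 mm from it (83 expected). The tray is home, so now I shut the latch.

```bash
python3 -m inch '[[0.4,-0.03,-0.003,-0.02,0,0,-0.18],[0.4,-0.06,-0.006,-0.02,0,0,-0.36],[0.4,-0.09,-0.009,-0.02,0,0,-0.54],[0.4,-0.12,-0.012,-0.02,0,0,-0.72],[0.4,-0.15,-0.015,-0.02,0,0,-0.9],[0.4,-0.18,-0.018,-0.01,0,0,-1.08],[0.4,-0.2096,-0.018,0,0,0,-1.26],[0.4,-0.2096,-0.018,0,0,0,-1.44],[0.4,-0.2096,-0.018,0,0,0,-1.571],[0.4,-0.2096,-0.018,0,0,0,-1.571],[0.4,-0.2096,-0.018,0,0,0,-1.571]]' 20
python3 - <<'E'
from h import *
im,d,K,E=cap('wrist');W=world(d,K,E)
m=(d>0)&np.all((W>[480,-400,40])&(W<[560,-320,54]),-1);P=W[m];print('knob',len(P),P.mean(0).round(1))
go([520.3,-359.5,8],Rt(np.pi/2+YAW));print(st()[1])
E
```

```text
t: 19.73
tool_pos: [519.7, -359.3, 131.4]
tcp_rot: [-0.001, 0.027, 1.0, 0.0]
contact_force: [-0.5, -0.7, 0.5]
finger_gap: 36.8
knob 225 [ 519.9 -359.3   47.7]
shift [-0.0005, -0.0002, 0.1237] rot [0.0006, -0.0009, -0.0028] rows>= 2
[ 519.87331309 -359.31549795  131.71976062]
```

```bash
python3 -m inch '[[0.4,0,0,0.05,0,0,0],[0.4,0,0,0.09,0,0,0],[0.4,0,0,0.115,0,0,0],[0.4,0,0,0.12,0,0,0],[0,0,0,0.12,0,0,0],[0,0,0,0.12,0,0,0],[0,0,0,0.12,0,0,0],[0,0,0,0.12,0,0,0]]' 20
python3 -m inch '[[0,0,0.01,0,0,0,0],[0,0,0.02,0,0,0,0],[0,0,0.03,0,0,0,0],[0,0,0.04,0,0,0,0],[0,0,0.045,0,0,0,0],[0,0,0.047,0,0,0,0],[0,0,0.047,0,0,0,0]]' 20
```

```text
t: 20.78
tool_pos: [520.9, -359.5, 13.6]
tcp_rot: [0.001, 0.026, 1.0, -0.0]
contact_force: [-1.5, 3.2, 6.2]
finger_gap: 13.0
t: 21.65
tool_pos: [523.2, -314.4, 13.6]
tcp_rot: [0.001, 0.026, 1.0, -0.001]
contact_force: [0.0, -4.5, 5.8]
finger_gap: 12.9
```

```bash
python3 -m inch '[[0.4,0,-0.001,0,0,0,0],[0.4,0,-0.001,0,0,0,0],[0.4,0,-0.001,0,0,0,0],[0.4,0,-0.001,-0.06,0,0,0],[0.4,0,-0.001,-0.12,0,0,0],[0.4,0,-0.001,-0.16,0,0,0],[0.5,0,-0.001,-0.16,0,0,0]]' 3
python3 - <<'E'
from h import *
im,d,K,E=cap('wrist');W=world(d,K,E)
m=(d>0)&np.all((W>[480,-400,40])&(W<[560,-280,54]),-1);P=W[m];print('knob',len(P),P.mean(0).round(1),rk(-98,-165,49))
print(st()[1]);go([628,93,170],Rt(np.pi/2+.115))
E
```

```text
t: 22.52
tool_pos: [524.3, -314.5, 176.0]
tcp_rot: [0.003, 0.026, 1.0, -0.001]
contact_force: [0.5, -0.7, 0.2]
finger_gap: 42.5
knob 167 [ 522.4 -314.6   47.8] [ 523.71606881 -313.08963036   49.        ]
[ 523.1362735  -313.76163655  173.64207588]
shift [-0.0839, 0.4116, 0.0035] rot [-0.0009, 0.0024, -0.1662] rows>= 7
```

```bash
python3 -m inch '[[0.5,-0.084,0.411,0,0,0,-0.166],[0.5,-0.084,0.411,0,0,0,-0.166],[0.5,-0.084,0.411,0,0,0,-0.166],[0.5,-0.084,0.411,0,0,0,-0.166],[0.5,-0.084,0.411,0,0,0,-0.166],[0.5,-0.084,0.411,0,0,0,-0.166],[0.5,-0.084,0.411,0,0,0,-0.166],[0.5,-0.084,0.411,0,0,0,-0.166],[0.5,-0.084,0.411,0,0,0,-0.166]]' 3
cat > tubes.py <<'E'
from h import *
import sys
def tubes(n='scene',zlo=10,lo=(530,30),hi=(740,330),verbose=1):
    im,d,K,E=cap(n);W=world(d,K,E)
    m=(d>0)&np.all((W>[lo[0],lo[1],zlo])&(W<[hi[0],hi[1],45]),-1)
    m8=cv2.morphologyEx(m.astype(np.uint8),cv2.MORPH_CLOSE,np.ones((3,3)))
    k,l=cv2.connectedComponents(m8)
    for i in range(1,k):
        P=W[(l==i)&m]
        if len(P)<150: continue
        r=cv2.minAreaRect(P[:,:2].astype(np.float32)); b=cv2.boxPoints(r)
        e=[b[1]-b[0],b[2]-b[1]]; e=max(e,key=np.linalg.norm); e=e*np.sign(e[0])
        print(n,len(P),'c',np.round(r[0],1),'size',np.round(r[1],0),'az',round(float(np.arctan2(e[1],e[0])),3),'ztop',np.percentile(P[:,2],98).round(1))
if __name__=='__main__':
    for n in sys.argv[1:]: tubes(n)
E
python3 tubes.py scene side wrist; python3 -c "
from h import *
print(st()[1],st()[0]['joints'].round(2))"
```

```text
t: 23.7
tool_pos: [626.5, 91.5, 170.8]
tcp_rot: [-0.001, -0.057, 0.998, -0.001]
contact_force: [-0.1, -1.1, 0.5]
finger_gap: 45.8
scene 726 c [627.3  91. ] size [151.  34.] az 0.122 ztop 36.6
scene 837 c [628.  186.9] size [151.  33.] az 0.005 ztop 36.3
scene 938 c [627.5 260.5] size [151.  32.] az 0.127 ztop 36.2
side 549 c [625.9 224.7] size [157. 120.] az 0.062 ztop 38.8
side 295 c [625.6  99.7] size [155.  55.] az 0.103 ztop 38.7
wrist 3833 c [627.   90.5] size [150.  32.] az 0.119 ztop 35.6
wrist 3694 c [626.3 185.7] size [146.  32.] az 0.005 ztop 35.6
wrist 3984 c [626.6 259.2] size [148.  33.] az 0.127 ztop 35.5
[627.11719571  90.40522551 171.93452419] [-0.23  0.47 -0.    1.59  0.    1.08  1.45]
```

```bash
python3 -m inch '[[0.5,0,0,0.06,0,0,0],[0.5,0,0,0.12,0,0,0],[0.5,0,0,0.165,0,0,0],[0.5,0,0,0.18,0,0,0],[0.5,0,0,0.18,0,0,0],[0,0,0,0.18,0,0,0],[0,0,0,0.18,0,0,0],[0,0,0,0.18,0,0,0],[0,0,0,0.18,0,0,0]]' 3
python3 -m inch '[[0,0,0,-0.008,0,0,0],[0,0,0,-0.016,0,0,0],[0,0,0,-0.024,0,0,0],[0,0,0,-0.024,0,0,0],[0,0,0,-0.024,0,0,0],[0,0,0,-0.024,0,0,0]]' 3
cat > feel.py <<'E'
from h import *
import sys
cx,cy,az=map(float,sys.argv[1:4]); ax=np.array([np.cos(az),np.sin(az)])
print(st()[1].round(1),st()[0]['moment'].round(3),st()[0]['finger_gap'])
for n in('scene','side','wrist'):
    im,d,K,E=cap(n);W=world(d,K,E); ok=d>0
    s=(W[...,:2]-[cx,cy])@ax; t=(W[...,:2]-[cx,cy])@np.array([-ax[1],ax[0]])
    g=im.max(-1).astype(int)-im.min(-1)
    for lab,lo,hi in(('-x',-80,-58),('+x',58,80)):
        m=ok&(s>lo)&(s<hi)&(abs(t)<26)&(W[...,2]>6)&(W[...,2]<80)&(g<40)
        print(n,lab,m.sum(),np.percentile(W[m][:,2],[50,90,98]).round(1) if m.sum() else '')
E
python3 feel.py 627 90.5 .12
```

```text
t: 24.98
tool_pos: [628.6, 92.3, -6.5]
tcp_rot: [0.001, -0.057, 0.998, -0.0]
contact_force: [1.0, -1.4, 4.1]
finger_gap: 26.0
t: 25.72
tool_pos: [626.9, 92.5, 16.1]
tcp_rot: [-0.0, -0.057, 0.998, -0.0]
contact_force: [-2.5, -0.7, -0.4]
finger_gap: 25.6
[626.9  92.5  16.1] [ 0.061  0.356 -0.021] 25.62100731224333
scene -x 0 
scene +x 132 [34.1 37.3 38.6]
side -x 93 [60.2 76.  79. ]
side +x 32 [25.6 36.7 39.9]
wrist -x 4282 [74.3 76.4 77.1]
wrist +x 564 [35.8 37.3 37.8]
```

Tube A: the -x end rose and the +x end stayed low, so +x is the heavy end. I'll lower it and regrip firmly 27 mm towards the heavy end.

```bash
python3 -m inch '[[0,0,0,0.01,0,0,0],[0,0,0,0.02,0,0,0],[0,0,0,0.024,0,0,0],[0,0,0,0.024,0,0,0],[0.4,0,0,0.024,0,0,0],[0.4,0,0,0.024,0,0,0],[0.4,0,0,0.024,0,0,0],[0.4,0,0,0,0,0,0],[0.4,0,0,-0.02,0,0,0]]' 3
python3 tubes.py wrist scene; python3 -c "
from h import *
print(st()[1])"
```

```text
t: 27.0
tool_pos: [627.5, 92.4, 37.1]
tcp_rot: [-0.0, -0.057, 0.998, 0.0]
contact_force: [0.6, 0.0, -0.2]
finger_gap: 36.8
wrist 7818 c [610.3  90.5] size [121.  32.] az 0.115 ztop 35.4
wrist 6537 c [597.7 185.2] size [88. 32.] az 0.004 ztop 35.5
wrist 3994 c [605.4 247.1] size [104.  13.] az 0.15 ztop 30.8
wrist 797 c [691.9  99.7] size [15. 32.] az -1.479 ztop 35.8
wrist 1156 c [686.6 256. ] size [11. 34.] az -0.246 ztop 35.2
scene 561 c [626.   93.1] size [149.  34.] az 0.116 ztop 36.2
scene 842 c [628.6 186.2] size [150.  34.] az 0.009 ztop 36.3
scene 940 c [627.3 260. ] size [151.  33.] az 0.128 ztop 36.3
[629.1850154   92.79349729  38.76792134]
```

```bash
python3 -m inch '[[0.4,-0.025,0,0,0,0,0],[0.4,-0.025,0,0.03,0,0,0],[0.4,-0.025,0,0.047,0,0,0],[0.4,-0.025,0,0.047,0,0,0],[0.4,-0.025,0,0.047,0,0,0],[0,-0.025,0,0.047,0,0,0],[0,-0.025,0,0.047,0,0,0],[0,-0.025,0,0.047,0,0,0],[0,-0.025,0,0.047,0,0,0]]' 60
python3 -m inch '[[0,0,0,-0.03,0,0,0],[0,0,0,-0.08,0,0,0],[0,0,0,-0.13,0,0,0],[0,0,0,-0.18,0,0,0],[0,0,0,-0.18,0,0,0],[0,0,0,-0.18,0,0,0]]' 60
cat >> h.py <<'E'
def Rtilt(az,deg=42):
    """tool y at azimuth az (along +-rack y), tool z tilted towards rack +x by deg"""
    y=np.array([np.cos(az),np.sin(az),0]); ex=np.array([np.cos(YAW),np.sin(YAW),0]); t=np.radians(deg)
    z=np.sin(t)*ex-np.cos(t)*np.array([0,0,1]); x=np.cross(y,z); return R.from_matrix(np.stack([x,y,z],1))
def place(yr,off,h,xm=-9,zm=72):
    """reported TCP for tube mid at rack (xm,yr,zm); grip off mm towards heavy end, axis h behind reported TCP"""
    t=np.radians(42); return rk(xm-off*np.cos(t)+h*np.sin(t),yr,zm-off*np.sin(t)-h*np.cos(t))
E
python3 - <<'E'
from h import *
s,p,r=st();print(p.round(1),s['finger_gap'],s['moment'].round(2))
print('world moment/force',s['contact_force'].round(1))
im,d,K,E=cap('scene','s8.png'); cv2.imwrite('pics/s8.png',cv2.resize(im[120:312,140:396],(768,576)))
az=np.pi/2+YAW-np.pi
T=place(-75,27,28.0); print('target',T); go(T+[0,0,100],Rt(az)); go(T+[0,0,100],Rtilt(az)); print(s['joints'].round(2))
E
```

```text
t: 28.22
tool_pos: [652.9, 95.4, -9.7]
tcp_rot: [0.001, -0.057, 0.998, 0.0]
contact_force: [-0.9, -0.7, 5.8]
finger_gap: 24.9
t: 28.98
tool_pos: [651.4, 95.1, 168.3]
tcp_rot: [-0.001, -0.057, 0.998, -0.0]
contact_force: [-0.2, -0.1, -4.0]
finger_gap: 24.5
[651.4  95.1 168.3] 24.48763167000167 [0.01 0.08 0.03]
world moment/force [-0.2 -0.1 -4. ]
target [ 615.86083489 -227.67592006   33.12541851]
shift [0.0717, -0.3166, 0.0347] rot [0.0047, -0.0008, -2.976] rows>= 16
shift [0.0717, -0.3166, 0.0347] rot [1.0743, 0.088, -2.7856] rows>= 16
[-0.23  0.52  0.    1.53 -0.    1.1   1.46]
```

View pics/s8.png

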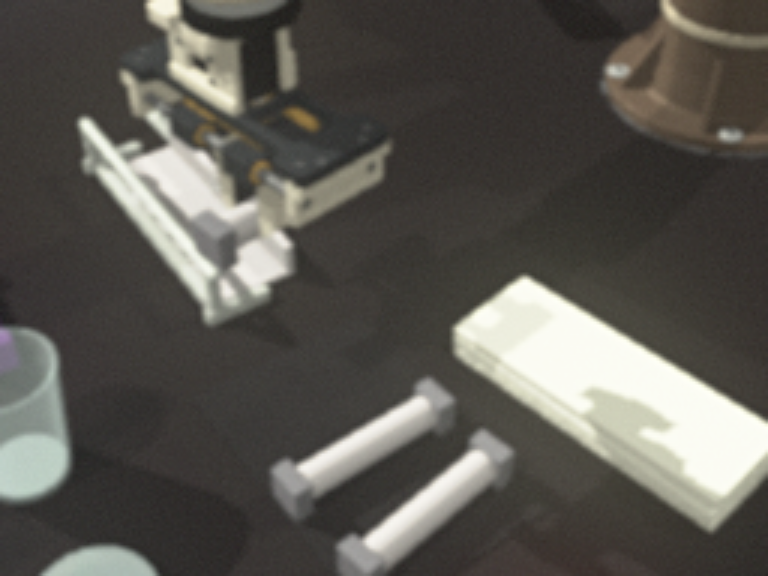

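The tube is held level over (651,95). The gripper hides the rack from this view. Now the half-turn, going the way that stays within the joint 7 range, while carrying it to the rack.

```bash
python3 -m inch '[[0,0.007,-0.03,0,0,0,0.18],[0,0.014,-0.06,0,0,0,0.36],[0,0.021,-0.09,0,0,0,0.54],[0,0.028,-0.12,0,0,0,0.72],[0,0.035,-0.15,0,0,0,0.9],[0,0.042,-0.18,0,0,0,1.08],[0,0.049,-0.21,0,0,0,1.26],[0,0.056,-0.24,0,0,0,1.44],[0,0.063,-0.27,0,0,0,1.62],[0,0.072,-0.3166,0,0,0,1.8],[0,0.072,-0.3166,0,0,0,1.8]]' 60
python3 - <<'E'
from h import *
s,p,r=st();print(s['joints'].round(2),s['finger_gap'])
az=np.pi/2+YAW-np.pi
T=place(-75,27,28.0); go(T+[0,0,110],Rt(az));go(T+[0,0,110],Rtilt(az))
E
```

```text
t: 30.4
tool_pos: [614.2, -232.8, 167.6]
tcp_rot: [-0.0, 0.749, 0.662, -0.002]
contact_force: [-0.1, 0.7, -2.6]
finger_gap: 24.7
[-0.03  0.54  0.49  1.56 -0.27  1.11  0.39] 24.6813734640038
shift [0.0054, 0.0011, 0.0244] rot [-0.0002, 0.0055, 1.4982] rows>= 9
shift [0.0054, 0.0011, 0.0244] rot [-0.5475, 0.5937, 1.4257] rows>= 9
```

```bash
python3 -m inch '[[0,0.005,0.001,0,-0.5475,0.5937,1.4257],[0,0.005,0.001,0,-0.5475,0.5937,1.4257],[0,0.005,0.001,0,-0.5475,0.5937,1.4257],[0,0.005,0.001,0,-0.5475,0.5937,1.4257],[0,0.005,0.001,0,-0.5475,0.5937,1.4257],[0,0.005,0.001,0,-0.5475,0.5937,1.4257],[0,0.005,0.001,0,-0.5475,0.5937,1.4257],[0,0.005,0.001,0,-0.5475,0.5937,1.4257],[0,0.005,0.001,0,-0.5475,0.5937,1.4257],[0,0.005,0.001,0,-0.5475,0.5937,1.4257],[0,0.005,0.001,0,-0.5475,0.5937,1.4257],[0,0.005,0.001,0,-0.5475,0.5937,1.4257]]' 60
cat > chk.py <<'E'
from h import *
# tube in hand / rack: points of the tube seen, in rack frame, PCA; args y range
import sys
yr=float(sys.argv[1]); zlo=float(sys.argv[2]) if len(sys.argv)>2 else 40
c,s=np.cos(YAW),np.sin(YAW)
for n in('scene','side'):
    im,d,K,E=cap(n,f'chk_{n}.png');W=world(d,K,E)
    X=W-[C_[0],C_[1],0]; Rk=np.stack([c*X[...,0]+s*X[...,1],-s*X[...,0]+c*X[...,1],X[...,2]],-1)
    m=(d>0)&(abs(Rk[...,1]-yr)<22)&(Rk[...,0]>-110)&(Rk[...,0]<90)&(Rk[...,2]>zlo)&(Rk[...,2]<330)
    P=Rk[m]
    print(n,len(P))
    for x in range(-100,90,15):
        Q=P[(P[:,0]>=x)&(P[:,0]<x+15)]
        if len(Q)>3: print('  x',x+7,len(Q),'y',Q[:,1].mean().round(0),'z',np.percentile(Q[:,2],[5,50,95]).round(0))
E
python3 chk.py -75 63
python3 - <<'E'
from h import *
s,p,r=st();print(s['joints'].round(2),s['finger_gap'],p)
az=np.pi/2+YAW-np.pi
T=place(-75,27,28.0); go(T+[0,0,30],Rtilt(az)); print(T)
E
```

```text
t: 31.9
tool_pos: [618.1, -226.3, 179.0]
tcp_rot: [0.001, 0.937, -0.019, 0.35]
contact_force: [0.4, -0.0, -3.2]
finger_gap: 24.7
scene 1056
  x -93 78 y -72.0 z [296. 311. 316.]
  x -78 103 y -74.0 z [267. 294. 305.]
  x -63 124 y -76.0 z [174. 238. 285.]
  x -48 187 y -76.0 z [168. 233. 282.]
  x -33 75 y -75.0 z [182. 217. 228.]
  x -18 67 y -64.0 z [197. 213. 227.]
  x -3 67 y -65.0 z [208. 227. 241.]
  x 12 73 y -65.0 z [220. 240. 255.]
  x 27 76 y -64.0 z [234. 252. 274.]
  x 42 103 y -66.0 z [249. 269. 279.]
  x 57 50 y -68.0 z [254. 261. 267.]
side 528
  x -93 104 y -86.0 z [239. 281. 312.]
  x -78 59 y -89.0 z [185. 274. 301.]
  x -63 74 y -77.0 z [171. 188. 287.]
  x -48 29 y -80.0 z [164. 181. 288.]
  x -3 4 y -83.0 z [63. 64. 65.]
  x 12 40 y -76.0 z [241. 251. 261.]
  x 27 80 y -77.0 z [247. 264. 278.]
  x 42 46 y -79.0 z [253. 273. 281.]
  x 57 9 y -85.0 z [251. 257. 267.]
[ 0.81  0.31 -0.46  2.16 -1.32  0.12  0.08] 24.933631075495406 [ 618.6537239  -227.3511309   179.18615577]
shift [-0.0782, 0.0016, 0.0858] rot [-0.0174, 0.0177, 0.0048] rows>= 2
[ 615.86083489 -227.67592006   33.12541851]
```

View pics/chk_side.png

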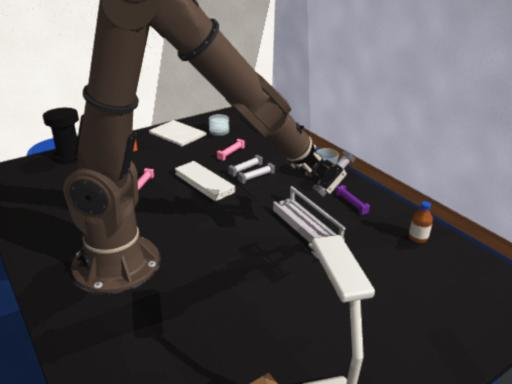

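The tube rises front to back at about 42–43°, with its heavy end at the front. Joints 5 and 6 are near their limits, so I'll descend in steps.

```bash
python3 -m inch '[[0,-0.02,0,0.021,-0.0174,0.0177,0.0048],[0,-0.04,0.001,0.043,-0.0174,0.0177,0.0048],[0,-0.06,0.0016,0.064,-0.0174,0.0177,0.0048],[0,-0.078,0.0016,0.0858,-0.0174,0.0177,0.0048],[0,-0.078,0.0016,0.0858,-0.0174,0.0177,0.0048],[0,-0.078,0.0016,0.0858,-0.0174,0.0177,0.0048]]' 60
python3 chk.py -75 63
python3 - <<'E'
from h import *
s,p,r=st();print(s['joints'].round(3),s['finger_gap'],p)
az=np.pi/2+YAW-np.pi
T=place(-75,27,28.0); go(T,Rtilt(az)); print(T, r.as_matrix()[:,2].round(3))
E
```

```text
t: 32.75
tool_pos: [625.9, -250.2, 109.7]
tcp_rot: [-0.017, 0.948, -0.014, 0.319]
contact_force: [0.4, -0.2, -1.8]
finger_gap: 25.0
scene 1360
  x -93 207 y -65.0 z [215. 259. 285.]
  x -78 154 y -71.0 z [225. 248. 280.]
  x -63 111 y -76.0 z [118. 230. 240.]
  x -48 154 y -76.0 z [105. 172. 221.]
  x -33 178 y -75.0 z [106. 167. 218.]
  x -18 78 y -80.0 z [122. 146. 158.]
  x -3 52 y -89.0 z [132. 146. 160.]
  x 12 54 y -89.0 z [142. 160. 172.]
  x 27 58 y -89.0 z [153. 171. 184.]
  x 42 58 y -88.0 z [165. 182. 200.]
  x 57 69 y -85.0 z [176. 195. 205.]
  x 72 28 y -88.0 z [181. 187. 194.]
side 146
  x -93 55 y -77.0 z [173. 183. 198.]
  x -78 4 y -80.0 z [166. 175. 182.]
  x -63 16 y -89.0 z [112. 121. 126.]
  x -48 13 y -89.0 z [ 97. 124. 128.]
  x 12 4 y -91.0 z [173. 175. 179.]
  x 27 13 y -91.0 z [177. 182. 190.]
  x 42 25 y -91.0 z [190. 198. 206.]
  x 57 11 y -88.0 z [202. 207. 208.]
[ 0.811  0.46  -0.433  2.109 -1.317  0.118  0.155] 24.35230031283104 [ 626.01814389 -250.2835626   110.67086395]
shift [-0.0558, -0.0193, 0.056] rot [-0.0535, 0.0837, 0.0007] rows>= 2
[ 615.86083489 -227.67592006   33.12541851] [ 0.606  0.023 -0.795]
```

The joint 5 and 6 limits stop a full 42° tilt this low. For this tube I'll use a 30° tool tilt, set it on the rail, and let the heavy foot pivot down. For the others I'll grip with the tool pre-tilted.

```bash
cat >> h.py <<'E'
def place2(yr,off,h,toolt,tubet,dx=2,dz=4):
    """tube pitch tubet, tool tilt toolt (deg); grip off mm towards heavy(front), axis h behind reported TCP; mid over rail"""
    a,b=np.radians(tubet),np.radians(toolt)
    return rk(-19*np.sin(a)+dx-off*np.cos(a)+h*np.sin(b),yr,53+19*np.cos(a)+dz-off*np.sin(a)-h*np.cos(b))
E
python3 - <<'E'
from h import *
az=np.pi/2+YAW-np.pi
for t in(30,):
    T=place2(-75,27,28,t,t);print(T); go(T+[0,0,70],Rtilt(az,t))
E
```

```text
[ 609.31592319 -227.34183986   35.70577137]
shift [-0.0172, -0.0224, -0.0056] rot [-0.0532, -0.1257, 0.0063] rows>= 1
```

```bash
python3 -m inch '[[0,-0.008,-0.011,-0.003,-0.027,-0.063,0.003],[0,-0.017,-0.022,-0.0056,-0.053,-0.126,0.006],[0,-0.017,-0.022,-0.0056,-0.053,-0.126,0.006],[0,-0.017,-0.022,-0.0056,-0.053,-0.126,0.006],[0,-0.017,-0.022,-0.0056,-0.053,-0.126,0.006]]' 60
python3 - <<'E'
from h import *
az=np.pi/2+YAW-np.pi
s,p,r=st();print(s['joints'].round(2),p,s['finger_gap'])
for t in(30,):
    T=place2(-75,27,28,t,t);print(T); go(T+[0,0,20],Rtilt(az,t))
E
```

```text
t: 33.48
tool_pos: [609.5, -228.2, 105.8]
tcp_rot: [0.006, 0.966, -0.025, 0.259]
contact_force: [0.6, -0.1, -2.9]
finger_gap: 24.5
[ 0.29  0.38  0.11  2.12 -0.99  0.24 -0.32] [ 609.47887193 -228.16011148  105.76115469] 24.478197239686004
[ 609.31592319 -227.34183986   35.70577137]
shift [-0.0252, -0.0008, 0.0432] rot [-0.0006, -0.0007, -0.0] rows>= 1
```

Reached with margin. Descending.

```bash
python3 -m inch '[[0,-0.008,0,0.014,0,0,0],[0,-0.017,-0.001,0.029,0,0,0],[0,-0.025,-0.001,0.043,0,0,0],[0,-0.025,-0.001,0.043,0,0,0],[0,-0.025,-0.001,0.043,0,0,0]]' 60
python3 chk.py -75 63
python3 - <<'E'
from h import *
az=np.pi/2+YAW-np.pi
s,p,r=st();print(s['joints'].round(2),p,s['finger_gap'])
T=place2(-75,27,28,30,30);print(T); go(T,Rtilt(az,30))
E
```

```text
t: 34.1
tool_pos: [609.5, -229.2, 57.3]
tcp_rot: [0.006, 0.966, -0.028, 0.258]
contact_force: [-0.1, 0.1, -2.5]
finger_gap: 24.6
scene 1091
  x -93 140 y -69.0 z [241. 261. 280.]
  x -78 153 y -71.0 z [ 73. 213. 244.]
  x -63 148 y -73.0 z [ 69. 179. 198.]
  x -48 111 y -83.0 z [ 68. 125. 171.]
  x -33 98 y -75.0 z [ 79. 105. 164.]
  x -18 52 y -67.0 z [ 81.  95. 106.]
  x -3 51 y -68.0 z [ 89. 104. 115.]
  x 12 54 y -69.0 z [ 98. 113. 125.]
  x 27 52 y -68.0 z [108. 123. 133.]
  x 42 65 y -69.0 z [116. 138. 146.]
  x 57 85 y -72.0 z [119. 131. 145.]
side 526
  x -93 115 y -82.0 z [128. 167. 247.]
  x -78 120 y -85.0 z [ 69. 169. 210.]
  x -63 72 y -83.0 z [ 69.  83. 190.]
  x -48 22 y -84.0 z [ 68.  80. 173.]
  x 27 34 y -78.0 z [119. 131. 138.]
  x 42 72 y -79.0 z [121. 141. 149.]
  x 57 21 y -85.0 z [117. 131. 146.]
[ 0.45  0.47 -0.1   2.14 -1.32  0.12  0.03] [ 609.9018619 -228.5047674   57.7012303] 24.557385647487525
[ 609.31592319 -227.34183986   35.70577137]
shift [-0.0115, -0.0011, 0.0187] rot [-0.0, 0.0014, -0.0041] rows>= 1
```

```bash
python3 -m inch '[[0,-0.006,0,0.01,0,0,0],[0,-0.0115,0,0.0187,0,0,0],[0,-0.0115,0,0.0187,0,0,0],[0,-0.0115,0,0.0187,0,0,0]]' 60
python3 - <<'E'
from h import *
az=np.pi/2+YAW-np.pi
s,p,r=st();print(s['joints'].round(2),p,s['finger_gap'])
T=place2(-75,27,28,30,30); go(T,Rtilt(az,30));go(p+[0,0,-5])
E
```

```text
t: 34.7
tool_pos: [611.5, -230.5, 42.0]
tcp_rot: [0.002, 0.968, -0.024, 0.25]
contact_force: [0.4, 0.0, -2.6]
finger_gap: 24.5
[ 0.46  0.5  -0.1   2.13 -1.32  0.12  0.05] [ 611.51690368 -230.4835893    42.02514228] 24.51218715649178
shift [-0.0051, -0.003, 0.0044] rot [-0.0082, 0.0175, -0.0012] rows>= 1
shift [-0.0024, 0.0, 0.0044] rot [0.0, 0.0, 0.0] rows>= 1
```

Run:
```python
from h import *
az=np.pi/2+YAW-np.pi
T=place2(-77,27,28,25,25,3,1);print(T); go(T,Rtilt(az,25))
```

```text
[ 608.43092686 -229.2992697    34.43253685]
shift [-0.0064, -0.001, 0.0051] rot [-0.0083, -0.0698, -0.0008] rows>= 1
```

```bash
python3 -m inch '[[0,-0.003,0,0.0025,-0.004,-0.035,0],[0,-0.0064,-0.001,0.005,-0.008,-0.07,-0.001],[0,-0.0064,-0.001,0.005,-0.008,-0.07,-0.001],[0,-0.0064,-0.001,0.005,-0.008,-0.07,-0.001]]' 60
python3 chk.py -77 63
python3 - <<'E'
from h import *
az=np.pi/2+YAW-np.pi
s,p,r=st();print(s['joints'].round(2),p,s['finger_gap'])
T=place2(-77,27,28,25,25,3,1); go(T,Rtilt(az,25)); go(p+[0,0,-7])
E
```

```text
t: 35.2
tool_pos: [608.4, -229.1, 34.8]
tcp_rot: [0.005, 0.976, -0.024, 0.217]
contact_force: [0.6, 0.2, -2.1]
finger_gap: 24.9
scene 1113
  x -93 137 y -71.0 z [263. 285. 306.]
  x -78 151 y -70.0 z [223. 250. 269.]
  x -63 133 y -73.0 z [174. 190. 227.]
  x -48 120 y -80.0 z [ 85. 152. 173.]
  x -33 124 y -82.0 z [ 72.  96. 149.]
  x -18 43 y -69.0 z [64. 74. 83.]
  x -3 44 y -68.0 z [66. 81. 89.]
  x 12 53 y -69.0 z [72. 87. 96.]
  x 27 47 y -68.0 z [ 82.  95. 103.]
  x 42 54 y -68.0 z [ 87. 103. 115.]
  x 57 87 y -69.0 z [ 89. 107. 118.]
  x 72 19 y -75.0 z [ 90.  95. 101.]
side 473
  x -93 136 y -81.0 z [116. 148. 184.]
  x -78 80 y -86.0 z [119. 158. 231.]
  x -63 94 y -89.0 z [ 64. 161. 191.]
  x -48 25 y -87.0 z [ 64. 144. 167.]
  x -33 4 y -93.0 z [151. 153. 154.]
  x 27 4 y -80.0 z [107. 109. 110.]
  x 42 60 y -79.0 z [ 98. 110. 118.]
  x 57 36 y -82.0 z [ 90. 112. 121.]
[ 0.21  0.51  0.2   2.11 -1.14  0.25 -0.18] [ 608.09270535 -229.60525514   34.75400528] 24.702419556239153
shift [0.0002, -0.0003, 0.0004] rot [-0.0002, -0.0004, -0.0001] rows>= 1
shift [-0.003, 0.0, 0.0063] rot [0.0, 0.0, 0.0] rows>= 1
```

```bash
python3 -m inch '[[0,0,0,0,0,0,0],[0,-0.001,0,0.0025,0,0,0],[0,-0.002,0,0.005,0,0,0],[0,-0.003,0,0.0075,0,0,0],[0,-0.0035,0,0.0085,0,0,0],[0,-0.0035,0,0.0085,0,0,0]]' 6
python3 chk.py -77 63 | grep -A12 scene
python3 -c "
from h import *
im=cv2.imread('pics/chk_scene.png');im2=cv2.imread('pics/chk_side.png')
cv2.imwrite('pics/c9.png',np.hstack([cv2.resize(im[130:250,130:290],(400,300)),cv2.resize(im2[140:260,240:400],(400,300))]))"
```

```text
t: 36.05
tool_pos: [608.7, -229.3, 25.3]
tcp_rot: [0.005, 0.976, -0.025, 0.216]
contact_force: [-1.0, -0.7, -2.1]
finger_gap: 25.8
scene 1071
  x -93 133 y -71.0 z [256. 277. 297.]
  x -78 148 y -70.0 z [216. 241. 260.]
  x -63 138 y -73.0 z [166. 183. 218.]
  x -48 121 y -80.0 z [ 74. 142. 162.]
  x -33 113 y -83.0 z [ 66.  90. 140.]
  x -18 34 y -68.0 z [66. 74. 87.]
  x -3 56 y -68.0 z [64. 83. 98.]
  x 12 55 y -67.0 z [ 79.  96. 112.]
  x 27 77 y -69.0 z [ 93. 122. 133.]
  x 42 76 y -71.0 z [107. 120. 128.]
  x 57 13 y -73.0 z [111. 114. 117.]
side 479
```

View pics/c9.png

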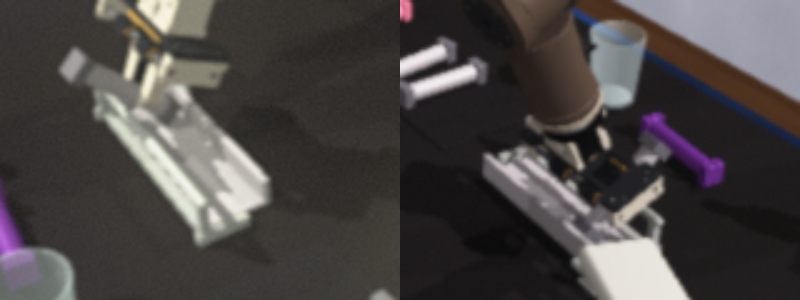

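The pictures show the tube now leaning on the rail at about 42–45°, heavy foot down in the tray. Releasing and backing off.

```bash
python3 -m inch '[[0.4,0,0,0,0,0,0],[0.4,0,0,0,0,0,0],[0.4,0,0,0,0,0,0],[0.4,0,0,-0.03,0,0,0],[0.4,0,0,-0.07,0,0,0],[0.4,0,0,-0.12,0,0,0],[0.4,0,0,-0.16,0,0,0]]' 6
python3 chk.py -77 10 | grep -v '^side'
python3 tubes.py scene
python3 - <<'E'
from h import *
s,p,r=st();print(s['joints'].round(2),p)
go([627,186,170],Rt(np.pi/2+.005)); go([627,186,170],Rt(np.pi/2+.005-np.pi))
E
```

```text
t: 37.02
tool_pos: [540.6, -226.0, 172.1]
tcp_rot: [0.005, 0.976, -0.025, 0.217]
contact_force: [0.8, 0.6, 0.6]
finger_gap: 36.7
scene 737
  x -93 60 y -86.0 z [ 33. 207. 280.]
  x -78 47 y -76.0 z [13. 29. 35.]
  x -63 45 y -68.0 z [20. 33. 39.]
  x -48 61 y -66.0 z [15. 32. 50.]
  x -33 53 y -68.0 z [35. 52. 68.]
  x -18 54 y -68.0 z [46. 67. 83.]
  x -3 103 y -70.0 z [11. 68. 98.]
  x 12 62 y -69.0 z [ 56.  96. 111.]
  x 27 77 y -68.0 z [ 93. 122. 133.]
  x 42 75 y -72.0 z [109. 120. 129.]
  x 57 7 y -72.0 z [112. 113. 116.]
  x -93 57 y -79.0 z [12. 26. 36.]
  x -78 41 y -75.0 z [13. 33. 37.]
  x -63 58 y -79.0 z [19. 36. 45.]
  x -48 60 y -81.0 z [17. 44. 56.]
  x -33 55 y -80.0 z [34. 59. 71.]
  x -18 61 y -80.0 z [15. 75. 87.]
  x -3 102 y -80.0 z [ 11.  81. 103.]
  x 12 62 y -80.0 z [ 88. 107. 121.]
  x 27 67 y -79.0 z [109. 126. 136.]
  x 42 19 y -89.0 z [107. 115. 127.]
scene 843 c [628.6 187.2] size [151.  33.] az 0.009 ztop 36.5
scene 937 c [627.  260.1] size [152.  33.] az 0.126 ztop 36.3
[-0.13  0.22  0.64  2.14 -0.67  0.5  -0.6 ] [ 542.05417099 -226.05307263  172.72968733]
shift [0.0571, -0.4158, 0.0297] rot [-0.6744, -0.0191, 3.0135] rows>= 17
shift [0.0571, -0.4158, 0.0297] rot [0.0125, -0.4402, -0.0539] rows>= 7
```

Tube A rests at about 43° after release. Going to tube B.

```bash
python3 -m inch '[[0.4,0.01,-0.06,-0.02,0,-0.06,0],[0.5,0.057,-0.4158,0,0.0125,-0.44,-0.054],[0.5,0.057,-0.4158,0,0.0125,-0.44,-0.054],[0.5,0.057,-0.4158,0,0.0125,-0.44,-0.054],[0.5,0.057,-0.4158,0.02,0.0125,-0.44,-0.054],[0.5,0.057,-0.4158,0.03,0.0125,-0.44,-0.054],[0.5,0.057,-0.4158,0.03,0.0125,-0.44,-0.054],[0.5,0.057,-0.4158,0.03,0.0125,-0.44,-0.054],[0.5,0.057,-0.4158,0.03,0.0125,-0.44,-0.054],[0.5,0.057,-0.4158,0.03,0.0125,-0.44,-0.054],[0.5,0.057,-0.4158,0.03,0.0125,-0.44,-0.054]]' 3
python3 tubes.py wrist
python3 - <<'E'
from h import *
s,p,r=st();print(s['joints'].round(2),p)
go([627,186,-9],Rt(np.pi/2+.005-np.pi))
E
```

```text
t: 38.55
tool_pos: [626.6, 184.5, 167.7]
tcp_rot: [-0.0, 1.0, 0.001, -0.002]
contact_force: [0.6, 0.4, -0.5]
finger_gap: 45.6
wrist 3888 c [628.9 260.2] size [147.  33.] az 0.125 ztop 35.5
wrist 3918 c [628.7 186.3] size [149.  32.] az 0.003 ztop 35.6
[-0.79  0.57  0.67  1.58 -0.39  1.13 -1.59] [626.59467388 184.89725401 167.7137048 ]
shift [0.001, -0.0009, 0.1767] rot [-0.0009, 0.0035, -0.0021] rows>= 3
```

```bash
python3 -m inch '[[0.5,0.001,-0.001,0.06,0,0,0],[0.5,0.001,-0.001,0.12,0,0,0],[0.5,0.001,-0.001,0.165,0,0,0],[0.5,0.001,-0.001,0.176,0,0,0],[0.5,0.001,-0.001,0.176,0,0,0],[0,0.001,-0.001,0.176,0,0,0],[0,0.001,-0.001,0.176,0,0,0],[0,0.001,-0.001,0.176,0,0,0],[0,0.001,-0.001,0.176,0,0,0]]' 3
python3 -m inch '[[0,0,0,-0.008,0,0,0],[0,0,0,-0.016,0,0,0],[0,0,0,-0.024,0,0,0],[0,0,0,-0.024,0,0,0],[0,0,0,-0.024,0,0,0],[0,0,0,-0.024,0,0,0]]' 3
python3 feel.py 628 186 .004
```

```text
t: 39.72
tool_pos: [627.7, 187.2, -7.7]
tcp_rot: [-0.0, 1.0, 0.002, -0.001]
contact_force: [0.8, -0.7, 4.0]
finger_gap: 25.7
t: 40.48
tool_pos: [627.0, 187.1, 15.2]
tcp_rot: [-0.0, 1.0, 0.002, -0.002]
contact_force: [1.7, -0.1, -1.0]
finger_gap: 25.9
[627.  187.1  15.2] [ 0.015 -0.028 -0.004] 25.92990885038711
scene -x 0 
scene +x 202 [64.9 76.  77. ]
side -x 79 [26.7 39.5 42.7]
side +x 16 [46.2 55.5 57.4]
wrist -x 655 [34.4 36.8 37.6]
wrist +x 4019 [73.5 75.6 76.3]
```

Tube B: the -x end stays low, so it is heavy and no turn is needed. I'll lower it and regrip with the tool tilted 20° towards the heavy end.

```bash
python3 -m inch '[[0,0,0,0.01,0,0,0],[0,0,0,0.02,0,0,0],[0,0,0,0.024,0,0,0],[0,0,0,0.024,0,0,0],[0.4,0,0,0.024,0,0,0],[0.4,0,0,0.024,0,0,0],[0.4,0,0,0.024,0,0,0],[0.4,0,0,-0.02,0,0,0],[0.4,0,0,-0.05,0,0,0]]' 3
cat >> h.py <<'E'
def Rg(yaz,sgn,deg):
    """tool y azimuth yaz; tool z leans deg towards azimuth yaz+sgn*90deg"""
    f=yaz+sgn*np.pi/2; y=np.array([np.cos(yaz),np.sin(yaz),0]); t=np.radians(deg)
    z=np.array([np.sin(t)*np.cos(f),np.sin(t)*np.sin(f),-np.cos(t)]); return R.from_matrix(np.stack([np.cross(y,z),y,z],1))
def pick(cx,cy,az,heavy,yaz,deg=20,off=25,h=28,up=0):
    """tube axis azimuth az, heavy=+1/-1 end along it"""
    u=heavy*np.array([np.cos(az),np.sin(az),0]); t=np.radians(deg); z=np.sin(t)*u-np.array([0,0,np.cos(t)])
    T=np.array([cx,cy,19.])+off*u+h*z-up*z
    y=np.array([np.cos(yaz),np.sin(yaz),0]); return T,R.from_matrix(np.stack([np.cross(y,z),y,z],1))
E
python3 tubes.py scene
python3 - <<'E'
from h import *
s,p,r=st();print(p)
for up in(60,0): T,r=pick(628,187,.006,-1,.006-np.pi/2,up=up); print(T); go(T,r)
E
```

```text
t: 41.75
tool_pos: [627.5, 186.9, 66.9]
tcp_rot: [-0.0, 1.0, 0.002, -0.001]
contact_force: [0.3, -0.2, 0.2]
finger_gap: 37.0
scene 771 c [627.7 187.3] size [150.  34.] az 0.002 ztop 36.3
scene 941 c [627.1 260.1] size [151.  33.] az 0.127 ztop 36.3
[629.67548095 187.25028143  70.78109163]
[613.94489758 186.91566837  49.07016387]
shift [-0.0158, 0.0003, 0.0217] rot [-0.0025, -0.3508, -0.0014] rows>= 2
[593.42405836 186.79254186  -7.31139338]
shift [-0.0364, 0.0005, 0.078] rot [-0.0025, -0.3508, -0.0014] rows>= 2
```

```bash
python3 -m inch '[[0.4,-0.008,0,0,0,-0.175,0],[0.4,-0.0158,0,0.01,0,-0.351,0],[0.4,-0.0158,0,0.0217,0,-0.351,0],[0.4,-0.025,0,0.045,0,-0.351,0],[0.4,-0.036,0,0.077,0,-0.351,0],[0.4,-0.036,0,0.077,0,-0.351,0],[0,-0.036,0,0.077,0,-0.351,0],[0,-0.036,0,0.077,0,-0.351,0],[0,-0.036,0,0.077,0,-0.351,0],[0,-0.036,0,0.077,0,-0.351,0]]' 60
python3 - <<'E'
from h import *
s,p,r=st();print(s['joints'].round(2),p); go(p+[0,0,150])
E
```

```text
t: 43.05
tool_pos: [591.7, 187.1, -10.1]
tcp_rot: [-0.0, 0.984, 0.002, -0.176]
contact_force: [-1.0, 0.3, 7.1]
finger_gap: 24.8
[-0.61  0.92  0.53  1.44 -0.5   1.28 -1.51] [591.71579618 187.10951615 -10.08065434]
shift [-0.0518, -0.0002, -0.1408] rot [0.0, 0.0, 0.0] rows>= 3
```

```bash
python3 -m inch '[[0,-0.01,0,-0.028,0,0,0],[0,-0.03,0,-0.082,0,0,0],[0,-0.052,0,-0.141,0,0,0],[0,-0.052,0,-0.141,0,0,0]]' 60
python3 - <<'E'
from h import *
s,p,r=st();print(s['joints'].round(2),p,s['finger_gap'])
T=place2(0,25.5,31,22,42,4,4); print(T); go(T+[0,0,110],Rtilt(YAW-np.pi/2,22))
E
```

```text
t: 43.55
tool_pos: [594.3, 186.7, 144.0]
tcp_rot: [-0.001, 0.985, 0.002, -0.172]
contact_force: [0.1, 0.1, -4.7]
finger_gap: 24.7
[-0.64  0.76  0.59  1.34 -0.43  1.51 -1.57] [594.3144511  186.73277984 143.95751579] 24.711778599043864
[ 613.96999946 -152.48176044   25.31422173]
shift [0.0197, 0.3393, 0.0011] rot [-0.0038, 0.7292, 0.0566] rows>= 6
```

```bash
python3 -m inch '[[0,0.003,0.05,0,0,0.1,0.01],[0,0.006,0.1,0,0,0.2,0.02],[0,0.009,0.15,0,0,0.3,0.03],[0,0.012,0.2,0,0,0.42,0.04],[0,0.015,0.25,0,0,0.54,0.05],[0,0.0197,0.3,0.001,-0.004,0.66,0.057],[0,0.0197,0.339,0.001,-0.004,0.729,0.057],[0,0.0197,0.339,0.001,-0.004,0.729,0.057],[0,0.0197,0.339,0.001,-0.004,0.729,0.057]]' 60
python3 chk.py 0 63
python3 - <<'E'
from h import *
s,p,r=st();print(s['joints'].round(2),p,s['finger_gap'])
T=place2(0,25.5,31,22,42,4,4); go(T+[0,0,30],Rtilt(YAW-np.pi/2,22))
E
```

```text
t: 44.68
tool_pos: [610.0, -151.6, 130.0]
tcp_rot: [0.006, 0.982, -0.025, 0.185]
contact_force: [-0.2, 0.9, -3.3]
finger_gap: 24.8
scene 1056
  x -78 30 y 12.0 z [133. 142. 330.]
  x -63 196 y 8.0 z [127. 290. 328.]
  x -48 248 y 2.0 z [128. 259. 313.]
  x -33 153 y -3.0 z [153. 195. 246.]
  x -18 86 y 8.0 z [158. 178. 238.]
  x -3 67 y 10.0 z [173. 189. 204.]
  x 12 69 y 10.0 z [185. 204. 216.]
  x 27 87 y 10.0 z [197. 221. 235.]
  x 42 104 y 7.0 z [210. 223. 233.]
  x 57 13 y 4.0 z [213. 215. 217.]
side 645
  x -93 132 y -2.0 z [216. 251. 284.]
  x -78 133 y -4.0 z [140. 246. 290.]
  x -63 151 y -8.0 z [129. 243. 299.]
  x -48 118 y -7.0 z [138. 167. 277.]
  x -33 7 y 1.0 z [148. 156. 167.]
  x 12 5 y 7.0 z [217. 220. 230.]
  x 27 59 y 2.0 z [221. 231. 237.]
  x 42 20 y -9.0 z [211. 220. 235.]
[-0.23  0.36  0.53  2.05 -0.57  0.47 -0.9 ] [ 610.93772061 -150.34686174  130.30843936] 24.482959039101637
shift [-0.0244, 0.0018, 0.071] rot [0.0017, 0.0107, 0.0031] rows>= 2
```

The tube sits at about 40° in the hand. Descending.

```bash
python3 -m inch '[[0,-0.008,0.001,0.023,0.001,0.0107,0.003],[0,-0.016,0.002,0.047,0.001,0.0107,0.003],[0,-0.0244,0.002,0.071,0.001,0.0107,0.003],[0,-0.0244,0.002,0.071,0.001,0.0107,0.003],[0,-0.0244,0.002,0.071,0.001,0.0107,0.003]]' 60
python3 chk.py 0 63 | grep -A11 scene
python3 - <<'E'
from h import *
s,p,r=st();print(s['joints'].round(2),p,s['finger_gap'])
T=place2(0,25.5,31,22,42,4,4); go(T,Rtilt(YAW-np.pi/2,22))
E
```

```text
t: 45.4
tool_pos: [614.6, -153.8, 56.5]
tcp_rot: [0.006, 0.981, -0.026, 0.192]
contact_force: [0.5, -0.1, -3.8]
finger_gap: 24.7
scene 1220
  x -93 21 y 16.0 z [214. 321. 329.]
  x -78 179 y 9.0 z [248. 305. 327.]
  x -63 246 y 5.0 z [ 70. 255. 292.]
  x -48 196 y 2.0 z [ 69. 199. 245.]
  x -33 155 y -4.0 z [ 79. 128. 182.]
  x -18 100 y 5.0 z [ 86. 107. 171.]
  x -3 61 y 7.0 z [ 95. 112. 126.]
  x 12 64 y 8.0 z [108. 126. 141.]
  x 27 67 y 9.0 z [123. 141. 160.]
  x 42 98 y 5.0 z [136. 153. 163.]
  x 57 33 y 2.0 z [141. 144. 149.]
[-0.04  0.46  0.31  2.11 -0.77  0.28 -0.7 ] [ 614.84387945 -154.0834177    57.06657974] 24.74991849841985
shift [-0.0129, -0.0016, 0.029] rot [0.0018, -0.0029, -0.001] rows>= 1
```

```bash
python3 -m inch '[[0,-0.004,-0.0005,0.009,0,0,0],[0,-0.008,-0.001,0.018,0,0,0],[0,-0.0105,-0.001,0.0235,0,0,0],[0,-0.0105,-0.001,0.0235,0,0,0]]' 60
python3 -m inch '[[0,-0.001,0,0.002,0,0,0],[0,-0.0016,0,0.0037,0,0,0],[0,-0.0016,0,0.0037,0,0,0]]' 10
python3 chk.py 0 63 | grep -A11 scene
python3 - <<'E'
from h import *
s,p,r=st();print(s['joints'].round(2),p,s['finger_gap'])
T=place2(0,25.5,31,22,42,4,4); go(T,Rtilt(YAW-np.pi/2,22))
E
```

```text
t: 46.0
tool_pos: [612.4, -153.5, 29.3]
tcp_rot: [0.005, 0.981, -0.027, 0.191]
contact_force: [-1.0, -0.1, -2.6]
finger_gap: 24.5
t: 46.38
tool_pos: [612.9, -153.4, 26.1]
tcp_rot: [0.006, 0.981, -0.026, 0.191]
contact_force: [0.6, -0.2, -2.9]
finger_gap: 26.0
scene 1221
  x -93 142 y 10.0 z [288. 314. 327.]
  x -78 195 y 7.0 z [229. 278. 311.]
  x -63 205 y 5.0 z [181. 224. 259.]
  x -48 181 y -0.0 z [ 82. 163. 211.]
  x -33 118 y -6.0 z [ 69.  94. 143.]
  x -18 65 y 4.0 z [ 65.  78. 137.]
  x -3 58 y 8.0 z [68. 84. 98.]
  x 12 58 y 8.0 z [ 80.  98. 111.]
  x 27 69 y 9.0 z [ 95. 114. 131.]
  x 42 93 y 5.0 z [106. 121. 132.]
  x 57 23 y 1.0 z [108. 113. 116.]
[ 0.05  0.51  0.2   2.12 -0.84  0.2  -0.62] [ 612.99148059 -153.38164904   26.20496044] 25.781714321807275
shift [0.0005, -0.001, 0.0012] rot [0.0018, -0.0014, -0.002] rows>= 1
```

```bash
python3 -m inch '[[0,-0.001,0,0.0025,0,0,0],[0,-0.002,0,0.005,0,0,0],[0,-0.002,0,0.005,0,0,0],[0.4,-0.002,0,0.005,0,0,0],[0.4,-0.002,0,0.005,0,0,0],[0.4,-0.002,0,0.005,0,0,0],[0.4,-0.002,0,-0.03,0,0,0],[0.4,-0.002,0,-0.07,0,0,0],[0.4,-0.002,0,-0.12,0,0,0],[0.4,-0.002,0,-0.15,0,0,0]]' 6
python3 chk.py 0 10 | grep -A14 scene
python3 tubes.py scene
python3 - <<'E'
from h import *
s,p,r=st();print(s['joints'].round(2),p)
go([627.5,259.5,170],Rt(.127-np.pi/2))
E
```

```text
t: 47.72
tool_pos: [554.4, -150.3, 166.2]
tcp_rot: [0.005, 0.981, -0.026, 0.192]
contact_force: [1.0, 0.7, 0.4]
finger_gap: 36.9
scene 972
  x -93 153 y -11.0 z [ 35. 228. 290.]
  x -78 86 y -1.0 z [ 15.  33. 269.]
  x -63 53 y 9.0 z [17. 34. 40.]
  x -48 66 y 9.0 z [16. 34. 54.]
  x -33 51 y 8.0 z [35. 52. 67.]
  x -18 58 y 8.0 z [49. 67. 83.]
  x -3 108 y 5.0 z [10. 63. 96.]
  x 12 69 y 8.0 z [ 56.  96. 110.]
  x 27 81 y 8.0 z [ 95. 122. 133.]
  x 42 87 y 4.0 z [106. 118. 128.]
  x 57 9 y 3.0 z [110. 112. 114.]
side 572
  x -93 52 y -0.0 z [ 12.  25. 191.]
  x -78 37 y 2.0 z [17. 32. 38.]
scene 939 c [627.4 260.3] size [150.  33.] az 0.124 ztop 36.3
[-0.34  0.22  0.66  2.15 -0.48  0.49 -0.95] [ 555.48776074 -149.73045286  165.81710454]
shift [0.0483, -0.4124, 0.0151] rot [0.0352, -0.3871, -0.1773] rows>= 7
```

B leans like A. Now tube C.

```bash
python3 -m inch '[[0.4,0.01,-0.06,-0.02,0,-0.06,0],[0.5,0.048,-0.4124,0,0.035,-0.387,-0.177],[0.5,0.048,-0.4124,0,0.035,-0.387,-0.177],[0.5,0.048,-0.4124,0,0.035,-0.387,-0.177],[0.5,0.048,-0.4124,0.01,0.035,-0.387,-0.177],[0.5,0.048,-0.4124,0.015,0.035,-0.387,-0.177],[0.5,0.048,-0.4124,0.015,0.035,-0.387,-0.177],[0.5,0.048,-0.4124,0.015,0.035,-0.387,-0.177],[0.5,0.048,-0.4124,0.015,0.035,-0.387,-0.177],[0.5,0.048,-0.4124,0.015,0.035,-0.387,-0.177],[0.5,0.048,-0.4124,0.015,0.035,-0.387,-0.177]]' 3
python3 tubes.py wrist
python3 - <<'E'
from h import *
s,p,r=st();print(s['joints'].round(2),p)
go([627.5,259.8,-8],Rt(.125-np.pi/2))
E
```

```text
t: 49.25
tool_pos: [627.1, 257.6, 168.3]
tcp_rot: [0.0, 0.998, 0.062, -0.001]
contact_force: [0.0, -0.6, 0.1]
finger_gap: 45.8
wrist 3879 c [627.4 260.2] size [149.  32.] az 0.125 ztop 35.5
[-0.85  0.6   0.62  1.51 -0.37  1.15 -1.6 ] [627.10245145 257.95683422 168.3893787 ]
shift [0.0011, -0.0018, 0.1764] rot [-0.0001, 0.0028, -0.0008] rows>= 3
```

```bash
python3 -m inch '[[0.5,0.001,-0.002,0.06,0,0,0],[0.5,0.001,-0.002,0.12,0,0,0],[0.5,0.001,-0.002,0.165,0,0,0],[0.5,0.001,-0.002,0.176,0,0,0],[0.5,0.001,-0.002,0.176,0,0,0],[0,0.001,-0.002,0.176,0,0,0],[0,0.001,-0.002,0.176,0,0,0],[0,0.001,-0.002,0.176,0,0,0],[0,0.001,-0.002,0.176,0,0,0]]' 3
python3 -m inch '[[0,0,0,-0.008,0,0,0],[0,0,0,-0.016,0,0,0],[0,0,0,-0.024,0,0,0],[0,0,0,-0.024,0,0,0],[0,0,0,-0.024,0,0,0],[0,0,0,-0.024,0,0,0]]' 3
python3 feel.py 627.4 259.8 .125
```

```text
t: 50.42
tool_pos: [628.1, 261.2, -6.8]
tcp_rot: [-0.0, 0.998, 0.063, -0.001]
contact_force: [0.4, -0.2, 4.4]
finger_gap: 25.8
t: 51.18
tool_pos: [627.7, 261.1, 16.2]
tcp_rot: [0.0, 0.998, 0.063, -0.001]
contact_force: [1.7, 0.5, 0.2]
finger_gap: 25.9
[627.7 261.1  16.2] [-0.03  -0.266  0.007] 25.87217726493792
scene -x 0 
scene +x 240 [65.1 76.5 77.7]
side -x 71 [27.5 39.2 41. ]
side +x 16 [27.7 54.6 58. ]
wrist -x 626 [33.7 36.3 37. ]
wrist +x 3898 [73.8 76.2 77. ]
```

Tube C: the heavy end is -x as well. Same regrip.

```bash
python3 -m inch '[[0,0,0,0.01,0,0,0],[0,0,0,0.02,0,0,0],[0,0,0,0.024,0,0,0],[0,0,0,0.024,0,0,0],[0.4,0,0,0.024,0,0,0],[0.4,0,0,0.024,0,0,0],[0.4,0,0,0.024,0,0,0],[0.4,0,0,-0.02,0,0,0],[0.4,0,0,-0.05,0,0,0]]' 3
python3 tubes.py scene
python3 - <<'E'
from h import *
s,p,r=st();print(p)
for up in(60,0): T,r=pick(627.5,260.5,.125,-1,.125-np.pi/2,up=up); print(T); go(T,r)
E
```

```text
t: 52.45
tool_pos: [627.8, 261.0, 67.7]
tcp_rot: [0.0, 0.998, 0.063, -0.001]
contact_force: [0.3, 0.4, -0.3]
finger_gap: 36.7
scene 760 c [635.1 262.1] size [133.  33.] az 0.122 ztop 36.0
[629.9508788  261.52796459  71.76060173]
[613.55430915 258.74765231  49.07016387]
shift [-0.0167, 0.0007, 0.0226] rot [-0.0014, -0.3519, 0.0007] rows>= 2
[593.19321385 256.1891761   -7.31139338]
shift [-0.0374, 0.0008, 0.079] rot [-0.0014, -0.3519, 0.0007] rows>= 2
```

```bash
python3 -m inch '[[0.4,-0.008,0,0,0,-0.175,0],[0.4,-0.0158,0,0.01,0,-0.351,0],[0.4,-0.0158,0,0.0217,0,-0.351,0],[0.4,-0.025,0,0.045,0,-0.351,0],[0.4,-0.036,0,0.076,0,-0.351,0],[0.4,-0.036,0,0.076,0,-0.351,0],[0,-0.036,0,0.076,0,-0.351,0],[0,-0.036,0,0.076,0,-0.351,0],[0,-0.036,0,0.076,0,-0.351,0],[0,-0.036,0,0.076,0,-0.351,0]]' 60
python3 -m inch '[[0,-0.01,0,-0.028,0,0,0],[0,-0.03,0,-0.082,0,0,0],[0,-0.052,0,-0.141,0,0,0],[0,-0.052,0,-0.141,0,0,0]]' 60
python3 - <<'E'
from h import *
s,p,r=st();print(s['joints'].round(2),p,s['finger_gap'])
T=place2(75,25.5,31,22,42,4,4); print(T); go(T+[0,0,110],Rtilt(YAW-np.pi/2,22))
E
```

```text
t: 53.75
tool_pos: [592.7, 256.8, -8.1]
tcp_rot: [0.011, 0.983, 0.062, -0.174]
contact_force: [-0.6, 0.4, 6.6]
finger_gap: 24.3
t: 54.25
tool_pos: [595.0, 256.8, 146.1]
tcp_rot: [0.01, 0.983, 0.062, -0.171]
contact_force: [-0.4, -0.7, -4.3]
finger_gap: 24.5
[-0.7   0.79  0.55  1.25 -0.42  1.55 -1.59] [595.00689027 256.76628411 146.10698327] 24.464459769829368
[617.79334154 -77.5792768   25.31422173]
shift [-0.0147, 0.3346, 0.016] rot [-0.0056, 0.7259, 0.1804] rows>= 6
```

```bash
python3 -m inch '[[0,-0.003,0.05,0,0,0.1,0.03],[0,-0.006,0.1,0,0,0.2,0.06],[0,-0.008,0.15,0,0,0.3,0.09],[0,-0.01,0.2,0,0,0.42,0.12],[0,-0.012,0.25,0,0,0.54,0.15],[0,-0.0147,0.3,0,-0.0056,0.66,0.18],[0,-0.0147,0.335,0,-0.0056,0.726,0.18],[0,-0.0147,0.335,0,-0.0056,0.726,0.18],[0,-0.0147,0.335,0,-0.0056,0.726,0.18]]' 60
python3 chk.py 75 63 | grep -A12 scene
python3 - <<'E'
from h import *
s,p,r=st();print(s['joints'].round(2),p,s['finger_gap'])
T=place2(75,25,29,22,42,4,4); go(T+[0,0,30],Rtilt(YAW-np.pi/2,22))
E
```

```text
t: 55.38
tool_pos: [619.3, -77.1, 145.0]
tcp_rot: [0.006, 0.982, -0.024, 0.185]
contact_force: [1.1, 0.3, -2.8]
finger_gap: 25.1
scene 1120
  x -63 94 y 83.0 z [139. 157. 312.]
  x -48 237 y 80.0 z [138. 288. 327.]
  x -33 233 y 71.0 z [159. 240. 276.]
  x -18 143 y 77.0 z [171. 195. 261.]
  x -3 73 y 85.0 z [180. 197. 212.]
  x 12 78 y 85.0 z [191. 210. 225.]
  x 27 85 y 85.0 z [205. 224. 245.]
  x 42 123 y 83.0 z [221. 239. 248.]
  x 57 50 y 80.0 z [224. 230. 235.]
side 609
  x -93 85 y 71.0 z [237. 275. 306.]
  x -78 130 y 71.0 z [156. 262. 302.]
[-0.44  0.33  0.6   2.06 -0.46  0.47 -1.14] [620.02461187 -76.11086548 145.1970827 ] 24.79998197706099
shift [-0.0343, 0.0012, 0.0807] rot [0.0026, 0.0107, 0.004] rows>= 2
```

```bash
python3 -m inch '[[0,-0.01,0,0.02,0.001,0.0107,0.003],[0,-0.02,0.001,0.047,0.001,0.0107,0.003],[0,-0.034,0.001,0.08,0.001,0.0107,0.003],[0,-0.034,0.001,0.08,0.001,0.0107,0.003],[0,-0.034,0.001,0.08,0.001,0.0107,0.003]]' 60
python3 chk.py 75 63 | grep -A11 scene
python3 - <<'E'
from h import *
s,p,r=st();print(s['joints'].round(2),p,s['finger_gap'])
T=place2(75,25,29,22,42,4,4); print(T);go(T,Rtilt(YAW-np.pi/2,22))
E
```

```text
t: 56.1
tool_pos: [618.3, -78.5, 59.7]
tcp_rot: [0.006, 0.981, -0.025, 0.192]
contact_force: [0.2, -0.3, -2.7]
finger_gap: 24.8
scene 1355
  x -93 14 y 94.0 z [222. 324. 328.]
  x -78 191 y 83.0 z [255. 308. 325.]
  x -63 285 y 80.0 z [ 71. 258. 294.]
  x -48 227 y 77.0 z [ 73. 202. 248.]
  x -33 181 y 72.0 z [ 74. 127. 184.]
  x -18 110 y 80.0 z [ 87. 107. 173.]
  x -3 64 y 83.0 z [ 97. 114. 130.]
  x 12 67 y 83.0 z [108. 129. 142.]
  x 27 75 y 83.0 z [124. 142. 163.]
  x 42 106 y 80.0 z [137. 154. 163.]
  x 57 34 y 77.0 z [141. 145. 149.]
[-0.23  0.44  0.35  2.14 -0.67  0.24 -0.94] [618.72726725 -78.51680559  60.3683928 ] 24.728135927967383
[617.41619178 -77.56002546  27.50315474]
shift [-0.0137, -0.001, 0.0299] rot [0.0023, -0.0034, -0.0002] rows>= 1
```

```bash
python3 -m inch '[[0,-0.004,-0.0005,0.009,0,0,0],[0,-0.008,-0.001,0.018,0,0,0],[0,-0.012,-0.001,0.026,0,0,0],[0,-0.012,-0.001,0.026,0,0,0]]' 60
python3 -m inch '[[0,-0.001,0,0.002,0,0,0],[0,-0.002,0,0.0047,0,0,0],[0,-0.003,0,0.007,0,0,0],[0,-0.003,0,0.007,0,0,0]]' 8
python3 -c "
from h import *
s,p,r=st();print(s['joints'].round(2),p,s['finger_gap'])"
```

```text
t: 56.7
tool_pos: [615.2, -77.9, 29.0]
tcp_rot: [0.006, 0.981, -0.026, 0.19]
contact_force: [-0.4, -0.1, -3.1]
finger_gap: 24.5
t: 57.2
tool_pos: [617.0, -77.9, 23.6]
tcp_rot: [0.006, 0.981, -0.026, 0.192]
contact_force: [-2.8, 0.0, 5.3]
finger_gap: 25.6
[-0.13  0.5   0.22  2.16 -0.75  0.14 -0.86] [616.96371669 -77.89289047  23.5692803 ] 25.58112076141656
```

Contact is felt (z force +5 N). Releasing and backing off, then a final check.

```bash
python3 -m inch '[[0.4,0,0,-0.001,0,0,0],[0.4,0,0,-0.001,0,0,0],[0.4,0,0,-0.001,0,0,0],[0.4,0,0,-0.03,0,0,0],[0.4,0,0,-0.07,0,0,0],[0.4,0,0,-0.12,0,0,0],[0.4,0,0,-0.16,0,0,0]]' 6
python3 -m inch '[[0.4,-0.01,-0.03,-0.05,0,0,0],[0.4,-0.02,-0.06,-0.1,0,0,0],[0.4,-0.03,-0.12,-0.14,0,0,0],[0.4,-0.03,-0.18,-0.16,0,0,0],[0.4,-0.03,-0.24,-0.16,0,0,0],[0.4,-0.03,-0.24,-0.16,0,0,0]]' 6
for y in -77 0 75; do python3 chk.py $y 10 | grep -A13 scene|grep -E 'x (-78|-63|-33|-18|12|27) '; done
python3 - <<'E'
from h import *
f=cv2.imread('pics/chk_scene.png');g=cv2.imread('pics/chk_side.png')
cv2.imwrite('pics/fin.png',np.hstack([cv2.resize(f[130:280,120:320],(400,300)),cv2.resize(g[140:260,240:400],(400,300))]))
s=np.load('last_scene.npz');W=world(s['d'],s['K'],s['E']);d=s['d']
X=W-[C_[0],C_[1],0];c,q=np.cos(YAW),np.sin(YAW);Rk=np.stack([c*X[...,0]+q*X[...,1],-q*X[...,0]+c*X[...,1],X[...,2]],-1)
m=(d>0)&(abs(Rk[...,0]+83)<14)&(abs(Rk[...,1])<125)&(Rk[...,2]>29)&(Rk[...,2]<38);P=Rk[m];print('lip rack x',np.median(P[:,0]).round(1),'y',np.percentile(P[:,1],[0,100]).round(0))
m=(d>0)&(abs(Rk[...,0]+98)<14)&(Rk[...,1]<-145)&(Rk[...,1]>-240)&(Rk[...,2]>25)&(Rk[...,2]<55);print('knob',Rk[m].mean(0).round(1))
m=(d>0)&np.all((W>[350,80,26])&(W<[550,420,33]),-1);Q=W[m];print('board3',cv2.minAreaRect(Q[:,:2].astype(np.float32)),np.percentile(Q[:,2],50))
print(st()[0]['contact_force'].round(1),st()[0]['t'])
E
```

```text
t: 58.08
tool_pos: [555.3, -74.4, 172.0]
tcp_rot: [0.006, 0.981, -0.026, 0.191]
contact_force: [1.8, 1.9, 1.7]
finger_gap: 36.5
t: 58.82
tool_pos: [480.2, 172.9, 308.5]
tcp_rot: [0.005, 0.981, -0.025, 0.192]
contact_force: [1.2, -0.8, 0.1]
finger_gap: 36.9
  x -78 47 y -75.0 z [13. 29. 34.]
  x -63 45 y -68.0 z [20. 34. 40.]
  x -33 42 y -68.0 z [42. 56. 71.]
  x -18 42 y -68.0 z [58. 72. 85.]
  x 12 31 y -69.0 z [ 95. 105. 114.]
  x 27 76 y -68.0 z [ 97. 121. 133.]
  x -78 58 y 3.0 z [13. 30. 35.]
  x -63 51 y 8.0 z [20. 34. 40.]
  x -33 46 y 8.0 z [41. 55. 68.]
  x -18 49 y 8.0 z [54. 71. 82.]
  x 12 41 y 8.0 z [ 92. 102. 111.]
  x 27 80 y 8.0 z [ 95. 122. 132.]
  x -78 60 y 78.0 z [13. 31. 34.]
  x -63 63 y 84.0 z [14. 34. 41.]
  x -33 57 y 83.0 z [36. 55. 68.]
  x -18 59 y 84.0 z [50. 68. 83.]
  x 12 70 y 83.0 z [ 54.  95. 109.]
  x 27 86 y 83.0 z [ 94. 121. 131.]
lip rack x -81.1 y [-122.  121.]
knob [ -97.2 -163.    39. ]
board3 ((437.2234191894531, 253.0885009765625), (94.24198150634766, 251.6033477783203), 8.073987007141113) 30.01222705128803
[-0.3 -0.5 -0.5] 59.125
```

View pics/fin.png

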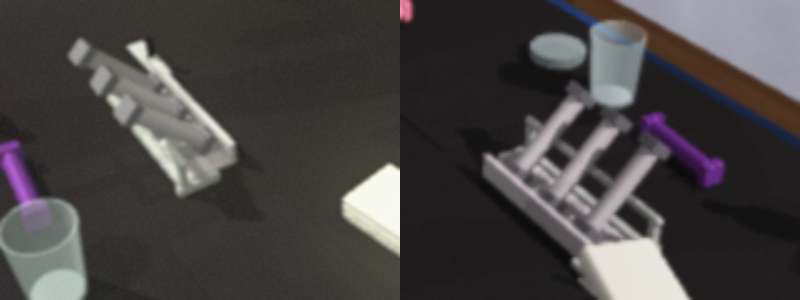

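All three tubes lean side by side on the rail with their feet in the tray. The tray is home, the latch is shut and the boards are in place. Handing in.

```bash
python3 -c "
from plant import manip
print(manip.hand_in())"
```

```text
the job is handed in; nothing more can be done
None
```

The job is done and handed in at about 59 s of robot time.

**What I did:**
- I drew the latch to its end stop and slid the tray flat along and off the stack, keeping it down until it was fully clear.
- I pushed the tray plain edge first under the rail until it met the back stop at about 20 N with no further travel. Only then did I shut the latch, which moved back 45 mm to its stop.
- I lifted each tube softly to feel which end is heavy. Tube A (lowest y on the mat) is heavy at its +x end, so I turned it half round. Tubes B and C are heavy at -x. I then leaned all three in the rack, heavy end down in the tray, at about y = -75, 0 and +75 mm in the rack frame.

**Last checks:**
- **Tubes:** all three lean at about 42–44°, feet behind the lip and upper ends over the rail. The tubes set down earlier had not moved in later pictures.
- **Tray and latch:** the knob was measured at y = -163 mm in the rack (shut is -165). The lip was at x = -81 mm in the scene camera, against -83 mm nominal. That is within the 2 mm calibration, and the earlier wrist picture and the push on the stop both say home.
- **Boards:** the top board measured in its original place.
- **Contact:** the gripper was clear of everything.

**What went wrong on the way:**
- **Missed first pinch:** the reported TCP lies about 20 mm beyond the real fingertips, so the first pinch closed above the lip and moved nothing. I corrected for that afterwards.
- **Tilt limit:** joints 5 and 6 reached their limits before a full 42° tool tilt. I set tube A on the rail at 25° and let it pivot down, and gripped the other two with the tool already tilted.
- **Not seen:** I noticed no slackened grip and no knocked tube.

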